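# Prepare a round tin and close-pack dropper bottles in it

### The job

Get the round tin ready for a new batch: turn the batch counter's reset knob back to its zero stop and move the spent desiccant canister from the tin into the small returns tray. Only then stand every squat dropper bottle from the sorting tray in the tin, close-packed on its floor: one in the middle and the others in a ring around it, all upright and set down, not dropped in. Leave the syrup bottle, the carton and the pill pot where they are.

Things in the scene. Friction and masses are not known exactly. Their poses are not given: they have to be found in the camera images.
- tin_in (a point): Centre of the inner floor of the round tin: plain metal, open on top, fixed to the bench. Inner diameter 154 mm, wall 3 mm, floor 3 mm thick (this point is 3 mm above the bench), the rim is 28 mm above this point. Seven bottles just fit, only as one in the middle and six around it.
- bottle1: Squat amber dropper bottle, origin at the centre of its underside, z up its axis: round body 48 mm in diameter and 30 mm high, on it a plain white cap 22 mm in diameter and 28 mm tall (58 mm in all), about 70 g. Made to be taken by its cap: with the fingertips above the body they clear its neighbours. Five to seven of these alike bottles are present; the rest are absent.
- bottle2: Squat amber dropper bottle, origin at the centre of its underside, z up its axis: round body 48 mm in diameter and 30 mm high, on it a plain white cap 22 mm in diameter and 28 mm tall (58 mm in all), about 70 g. Made to be taken by its cap: with the fingertips above the body they clear its neighbours. Five to seven of these alike bottles are present; the rest are absent.
- bottle3: Squat amber dropper bottle, origin at the centre of its underside, z up its axis: round body 48 mm in diameter and 30 mm high, on it a plain white cap 22 mm in diameter and 28 mm tall (58 mm in all), about 70 g. Made to be taken by its cap: with the fingertips above the body they clear its neighbours. Five to seven of these alike bottles are present; the rest are absent.
- bottle4: Squat amber dropper bottle, origin at the centre of its underside, z up its axis: round body 48 mm in diameter and 30 mm high, on it a plain white cap 22 mm in diameter and 28 mm tall (58 mm in all), about 70 g. Made to be taken by its cap: with the fingertips above the body they clear its neighbours. Five to seven of these alike bottles are present; the rest are absent.
- bottle5: Squat amber dropper bottle, origin at the centre of its underside, z up its axis: round body 48 mm in diameter and 30 mm high, on it a plain white cap 22 mm in diameter and 28 mm tall (58 mm in all), about 70 g. Made to be taken by its cap: with the fingertips above the body they clear its neighbours. Five to seven of these alike bottles are present; the rest are absent.
- bottle6: Squat amber dropper bottle, origin at the centre of its underside, z up its axis: round body 48 mm in diameter and 30 mm high, on it a plain white cap 22 mm in diameter and 28 mm tall (58 mm in all), about 70 g. Made to be taken by its cap: with the fingertips above the body they clear its neighbours. Five to seven of these alike bottles are present; the rest are absent.
- bottle7: Squat amber dropper bottle, origin at the centre of its underside, z up its axis: round body 48 mm in diameter and 30 mm high, on it a plain white cap 22 mm in diameter and 28 mm tall (58 mm in all), about 70 g. Made to be taken by its cap: with the fingertips above the body they clear its neighbours. Five to seven of these alike bottles are present; the rest are absent.
- tray_in (a point): Centre of the inner floor (5 mm above the bench) of the shallow grey sorting tray the bottles start in: 244 x 244 mm outside, wall 5 mm, rim 9 mm above this point, fixed to the bench.
- reset_knob (a joint): Reset knob on top of the batch counter (a grey housing 75 x 80 mm, 40 mm high, fixed to the bench). 0 is the zero stop, where the knob's white index line points at the white mark on the housing's top edge; the value, in rad (0 to 3), grows clockwise seen from above, so it is turned back anticlockwise until it stops. Its housing keeps one bearing, up to 30 degrees from straight, the mark on the robot's side. Light friction (0.03 N m); stays where it is left.
- reset_knob_grip (a point): On the knob's axis, 7 mm below the top of its grip bar and 77 mm above the bench. The bar is 42 mm long, 14 mm thick and 30 mm tall (on a disc 44 mm in diameter whose top is 23 mm below this point); x of this point runs along the bar (its index line lies at the -x end) and turns with the knob, z is up.
- syrup: Bystander: amber syrup bottle with white cap, 52 mm in diameter, 125 mm tall, origin at the centre of its underside.
- carton: Bystander: white carton 45 x 75 x 40 mm, origin at the centre of its underside.
- pill_can: Bystander: white pill pot 56 mm in diameter, 75 mm tall, origin at the centre of its underside.
- canister: Spent desiccant canister: plain white cylinder 36 mm in diameter, 50 mm tall, without a cap, six dark vent dots on top, 40 g; origin at the centre of its underside, z up its axis. Starts standing in the tin, up to 28 mm from its centre.
- returns_in (a point): Centre of the inner floor (4 mm above the bench) of the returns tray: black, square, 100 x 100 mm outside, wall 4 mm, rim 26 mm above this point, fixed to the bench.
There are look-alikes about, which are no part of the job. Leave any purple, turquoise or yellow look-alike of the bottle4 alone.

How it is judged:
By the outcome, as a careful person would: the job done as asked, in the order asked, and still so for the second after the job is handed in, with the robot touching nothing.
Of bottle1, bottle2, bottle3, bottle4, bottle5, bottle6, bottle7 only 5 to 7 are there at a start; the rules pass over those that are not, and their reading is None.
At some moment in a run one of bottle1, bottle2, bottle3, bottle4, bottle5, bottle6, bottle7 may be knocked a few centimetres aside while the robot is not near it.
It also fails if it takes over 210 s, if anything falls off the work surface, if the arm or the gripper's body presses on something with over 40 N, if the wrist force passes 120 N, or if a joint passes its speed limit or range.

### The arm

A 6-joint arm with a two-finger parallel gripper is mounted at the origin on the work surface. World frame = base frame: x ahead of the robot, y to its left, z up, the work surface at z = 0. Lengths are in m, angles in rad, forces in N, time in s.
With the tool pointing down it reaches from about 0.275 to 0.775 m from the base axis. Payload 14.6 kg.
Tool frame: the origin (TCP) lies at the very end of the fingers, on their centre line; the grasp point (between the pads) lies 19 mm behind it; z points along the fingers, x is the direction in which the jaws open and shut, and the axes are right-handed (so a half turn about z gives the same grasp; the last joint's range is limited). The gripper opens to 85 mm and grips with 20 to 120 N. Pads are 22 mm wide; open, the fingers measure 114 mm over their backs; the gripper's body (76 mm by 85 mm) begins 54 mm behind the grasp point. The pads swing forward as they close: fully open they stand 13 mm farther back than shut.
Start: joints at [-1.443, 0.263, -0.048, 1.259, 0, 1.415], TCP at [0.146, -0.504, 0.231] pointing down, gripper open.
Joint ranges: [-2.65, 2.65], [-0.89, 1.7], [-1.18, 1.37], [-2.13, 2.11], [-1.35, 1.29], [-3.14, 3.14]. Speed limits (rad/s): [1.89, 1.89, 2.57, 2.79, 3.14, 3.14].

### API

Orientations are given as a rotation vector (axis times angle).
In Python, from station import readout, optics, sign_off gives the robot as it stands.
- The arm moves only by the shell command python3 -m handwheel 'ROWS'. ROWS is JSON, a list of rows, each an object with "translation": the shift along the tool's x, y, z normalised to -1 to 1, where 1 is 25 mm, a list of three; "twist": the turn about the tool's z normalised to -1 to 1, where 1 is 0.12 rad; "claw": the gripper command: -1 is shut, 1 is fully open, values between are in proportion. A call has 1 to 10 rows; each row shifts and turns the pose as measured when the row begins, along the tool's axes as they then stand; what a row does not reach is not made up. A row lasts 1/10 s, in which the tool goes at most 50 mm and 8.59 degrees, less where a joint would pass 70% of its speed; a pose out of reach is approached as far as the arm can. A call with a number of a shift or a turn outside -1 to 1 is refused whole. A call with a gripper value outside its range is refused whole. The fingers move at their own pace and stop on an object; the grip force is fixed at half the most. Time passes only in rows, so rows that do not move let the fingers close. It gives the time, the measured TCP pose, the force and the opening at its end, in the units of the state.
- readout.state(): the state, without advancing time (a new reading comes with each control period).
- optics.camera(name): name is "side" or "top" or "wrist"; returns the picture (480x640x3 uint8, red, green, blue); there is no depth.
- optics.get_calibration(name): a dict with "fx", "fy", "cx", "cy" (pixels), "origin" and "rotation" of the camera in the world. Camera axes: x right, y down, z forward; pixel columns grow to the right and rows downward; lengths in m; the calibration is good to about 2 mm. A picture is of the moment at which its call begins: read the wrist's pose just before it. get_calibration takes no time and is no camera call; for the wrist camera it gives the pose at the moment of the call.
- sign_off(): hands the job in, once; it reports no verdict.
The state is a dict: "clock": time; "joints": joint angles; "dq": joint speeds; "joint_efforts": joint torques, N m; "eef_pos": TCP position; "ee_rot": TCP orientation; "force": force on the tool from outside, world axes, zero at the start; "torque": the same for the moment, N m; "finger_gap": opening from 0.0 (shut) to 1.0 (fully open).
Only numpy, scipy, OpenCV 4.12 (cv2) and the standard library are available. Lean on these libraries where they do the work, as an engineer would, in place of code of your own. Each camera call takes 0.05 s, during which the arm holds its last target.

## Working session

There is one attempt and no reset: what is moved stays moved. The work goes in short steps, Python scripts to look and compute and a shell command to move; the robot and the scene stay as the last step left them, time stands still between calls to the robot, and variables do not carry over. Pictures are saved under pics/ and viewed, and the job is handed in when it is done.

```bash
mkdir -p pics; ls; python3 - <<'E'
from station import readout, optics
import cv2
s=readout.state()
print(s)
for n in ("top","side","wrist"):
    c=optics.get_calibration(n); print(n,c)
    im=optics.camera(n); cv2.imwrite(f"pics/{n}0.png",im[:,:,::-1])
E
```

```text
pics
{'clock': 0.0, 'joints': array([-1.44332289e+00,  2.63528717e-01, -4.89394181e-02,  1.25940479e+00,
       -4.19771904e-06,  1.41549271e+00]), 'dq': array([ 5.06720565e-04, -1.74505366e-04, -7.06361542e-04,  6.37006069e-05,
        1.04761336e-03, -2.88128804e-04]), 'joint_efforts': array([ 1.19795644e-03, -6.37622166e+01,  3.84561110e+01,  1.39859982e-02,
       -9.26495454e-05,  1.32952056e-05]), 'eef_pos': array([ 0.14644354, -0.50387241,  0.23082119]), 'ee_rot': array([-2.51170022e+00,  1.88577165e+00,  1.18348188e-03]), 'force': array([ 0.6083766 ,  0.3798285 , -0.25097127]), 'torque': array([ 0.00728404, -0.01750496, -0.01829465]), 'finger_gap': 1.0006315718157055}
top {'fx': 618.3201927251447, 'fy': 618.3201927251447, 'cx': 320.3257970005411, 'cy': 243.24483304855693, 'origin': array([0.38803234, 0.09838572, 1.27873757]), 'rotation': array([-2.16150002,  2.18226496, -0.14104604])}
side {'fx': 477.44352388493786, 'fy': 477.44352388493786, 'cx': 310.11817847661814, 'cy': 241.74110653343246, 'origin': array([ 0.4587666 , -0.68094694,  0.62651162]), 'rotation': array([-2.16560603,  0.09765039, -0.05038711])}
wrist {'fx': 386.2097093199315, 'fy': 386.2097093199315, 'cx': 315.5093592196027, 'cy': 243.60318165074312, 'origin': array([ 0.21967659, -0.48356175,  0.3721535 ]), 'rotation': array([ 2.30550185, -1.73353171, -0.26703078])}
```

View pics/top0.png

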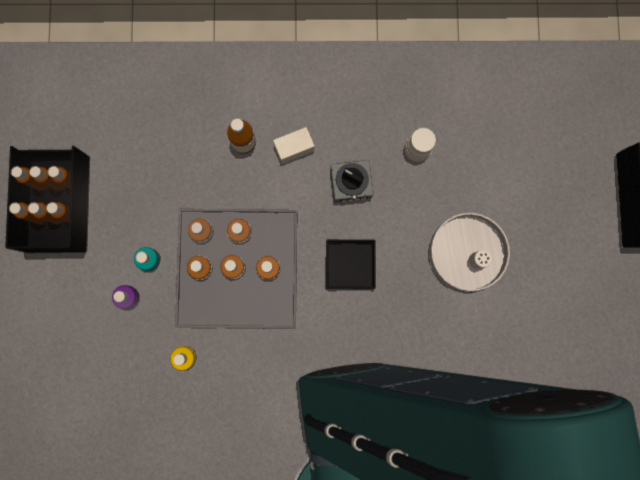

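View pics/side0.png

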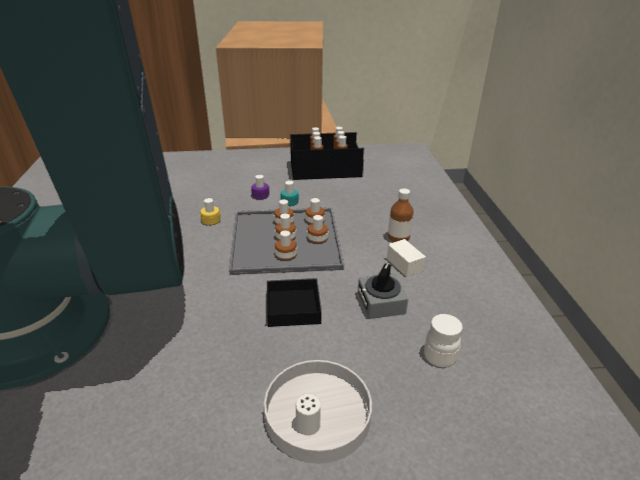

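View pics/wrist0.png

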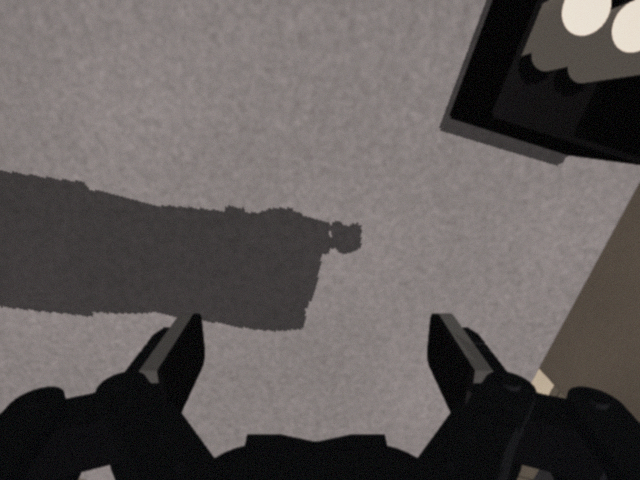

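```bash
cat > h.py <<'E'
import numpy as np, cv2
from scipy.spatial.transform import Rotation as R
from station import readout, optics
def pix2w(c,u,v,z):
    r=R.from_rotvec(c["rotation"]).as_matrix()
    d=r@np.array([(u-c["cx"])/c["fx"],(v-c["cy"])/c["fy"],1.])
    o=np.array(c["origin"]); return o+d*(z-o[2])/d[2]
def w2pix(c,p):
    r=R.from_rotvec(c["rotation"]).as_matrix()
    q=r.T@(np.array(p,float)-c["origin"]); return np.array([c["fx"]*q[0]/q[2]+c["cx"],c["fy"]*q[1]/q[2]+c["cy"]])
def st():
    s=readout.state(); M=R.from_rotvec(s["ee_rot"]).as_matrix()
    return s,M
def plan(x,y,z,yaw=None):
    """tool-axis shift (in units of 25mm) to a TCP target; yaw= direction of tool x in world"""
    s,M=st(); d=M.T@(np.array([x,y,z])-s["eef_pos"])
    print("clock %.2f tcp"%s["clock"],np.round(s["eef_pos"],4),"gap %.3f"%s["finger_gap"],"F",np.round(s["force"],1),"j6 %.2f"%s["joints"][5])
    cur=np.arctan2(M[1,0],M[0,0]); print("toolx yaw %.3f tilt z"%cur,np.round(M[:,2],3))
    print("shift units",np.round(d/0.025,2),"=mm",np.round(d*1000,1))
    if yaw is not None:
        e=(yaw-cur+np.pi/2)%np.pi-np.pi/2
        print("twist total units (tool z down => sign -)",round(-e/0.12,2))
def crop(name,fn,x0,y0,x1,y1,k):
    im=optics.camera(name)[y0:y1,x0:x1,::-1]
    cv2.imwrite("pics/"+fn,cv2.resize(im,None,fx=k,fy=k,interpolation=cv2.INTER_CUBIC))
E
python3 - <<'E'
from h import *
im=cv2.imread("pics/top0.png")
def c(fn,x0,y0,x1,y1,k): cv2.imwrite("pics/"+fn,cv2.resize(im[y0:y1,x0:x1],None,fx=k,fy=k,interpolation=cv2.INTER_CUBIC))
c("c_tray.png",170,200,310,335,5)
c("c_knob.png",315,120,455,210,5)
c("c_tin.png",320,200,520,300,4)
E
```

```text
(no output)
```

View pics/c_tray.png

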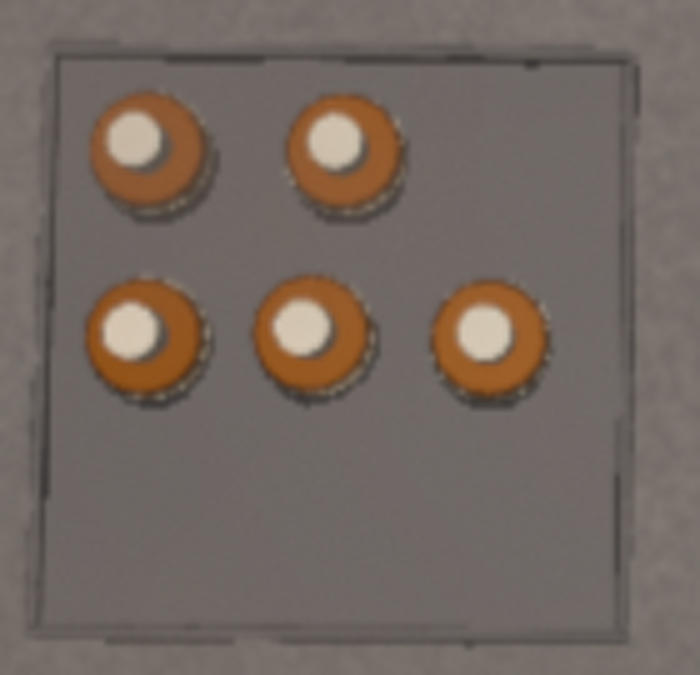

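View pics/c_knob.png

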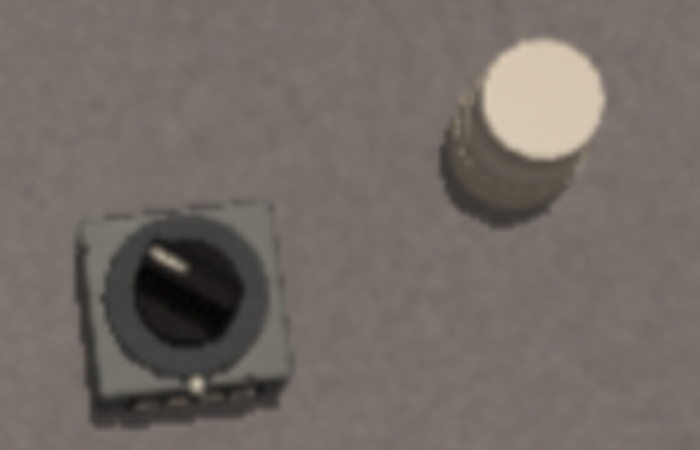

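View pics/c_tin.png

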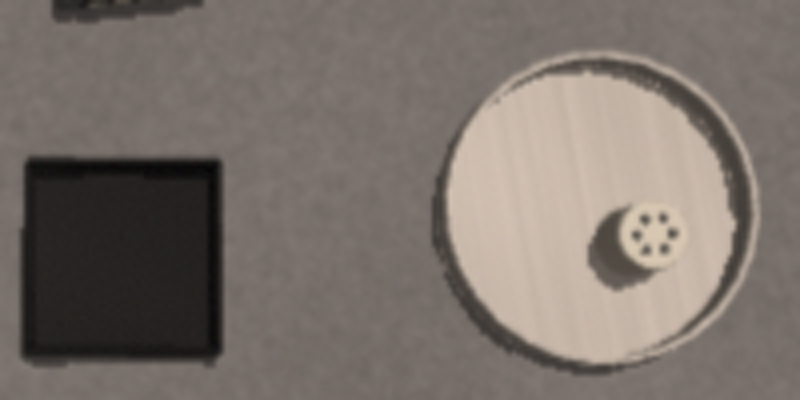

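```bash
python3 - <<'E'
from h import *
c=optics.get_calibration("top"); P=lambda u,v,z:np.round(pix2w(c,u,v,z)[:2],4)
k=lambda x,y:(315+x/5-.4,120+y/5-.4)
print("mark",P(*k(197,385),.04),"line ends",P(*k(150,245),.084),P(*k(186,268),.084))
print("bar end far",P(*k(237,308),.084), "disc c",P(*k(187,297),.054))
print("housing corners",[P(*k(*q),.04) for q in ((80,220),(272,203),(288,375),(103,398))])
t=lambda x,y:(320+x/4-.4,200+y/4-.4)
for a in ((655,236),): print("canister top",P(*t(*a),.053))
print("tin rim pts", [P(*t(*q),.031) for q in ((437,205),(757,210),(597,52),(595,370))])
print("returns rim", [P(*t(*q),.03) for q in ((25,158),(221,158),(23,360),(218,358))])
b=lambda x,y:(170+x/5-.4,200+y/5-.4)
for q in ((135,139),(336,141),(131,331),(302,327),(485,332)): print("cap",P(*b(*q),.063))
for q in ((149,150),(345,152),(144,335),(311,333),(490,338)): print("body",P(*b(*q),.035))
print("tray",[P(*b(*q),.014) for q in ((55,50),(635,57),(625,640),(35,635))])
for n,u,v,z in (("syrup",237,125,.125),("pill",424,140,.075),("carton",293,145,.04)): print(n,P(u,v,z))
for n,u,v,z in (("teal",141,258,.058),("purple",120,297,.058),("yellow",179,360,.058)): print(n,P(u,v,z))
plan(.4,0,.3)
E
```

```text
mark [0.6224 0.0063] line ends [0.6703 0.0272] [0.6609 0.0131]
bar end far [ 0.6447 -0.0068] disc c [0.6558 0.0107]
housing corners [array([0.6913, 0.0531]), array([ 0.6979, -0.0258]), array([ 0.6262, -0.0309]), array([0.6173, 0.0446])]
canister top [ 0.4923 -0.2495]
tin rim pts [array([ 0.511, -0.145]), array([ 0.507 , -0.3085]), array([ 0.5891, -0.2297]), array([ 0.4265, -0.2225])]
returns rim [array([0.5369, 0.0643]), array([ 0.5361, -0.0356]), array([0.4344, 0.0665]), array([ 0.4345, -0.032 ])]
cap [0.5585 0.3206]
cap [0.557  0.2413]
cap [0.4824 0.3213]
cap [0.4833 0.2543]
cap [0.4807 0.1824]
body [0.5579 0.3201]
body [0.5564 0.2409]
body [0.4829 0.3212]
body [0.4831 0.2543]
body [0.4804 0.1824]
tray [array([0.6027, 0.3629]), array([0.5979, 0.1237]), array([0.3588, 0.1293]), array([0.3634, 0.3675])]
syrup [0.7471 0.2345]
pill [ 0.7298 -0.1334]
carton [0.7307 0.1297]
teal [0.4992 0.4301]
purple [0.4229 0.4693]
yellow [0.3    0.3525]
clock 0.15 tcp [ 0.1464 -0.5039  0.2309] gap 0.998 F [-0.3 -0.2  0. ] j6 1.42
toolx yaw -1.288 tilt z [-0.     0.001 -1.   ]
shift units [-16.53 -15.36  -2.75] =mm [-413.2 -384.1  -68.7]
```

```bash
python3 - <<'E'
from h import *
plan(.657,.0105,.20,np.deg2rad(143))
E
```

```text
clock 0.15 tcp [ 0.1464 -0.5039  0.2309] gap 0.998 F [-0.3 -0.2  0. ] j6 1.42
toolx yaw -1.288 tilt z [-0.     0.001 -1.   ]
shift units [-14.06 -25.35   1.25] =mm [-351.5 -633.8   31.3]
twist total units (tool z down => sign -) -5.35
```

```bash
python3 -m handwheel '[{"translation":[-0.54,-0.98,0.05],"twist":0,"claw":0},{"translation":[-0.54,-0.98,0.05],"twist":0,"claw":0},{"translation":[-0.54,-0.98,0.05],"twist":0,"claw":0},{"translation":[-0.54,-0.98,0.05],"twist":0,"claw":0},{"translation":[-0.54,-0.98,0.05],"twist":0,"claw":0},{"translation":[-0.54,-0.98,0.05],"twist":0,"claw":0},{"translation":[-0.54,-0.98,0.05],"twist":0,"claw":0},{"translation":[-0.54,-0.98,0.05],"twist":0,"claw":0},{"translation":[-0.54,-0.98,0.05],"twist":0,"claw":0},{"translation":[-0.54,-0.98,0.05],"twist":0,"claw":0}]'
python3 -c "
from h import *
plan(.657,.0105,.20,np.deg2rad(143))"
```

```text
clock: 1.15
eef_pos: [0.3487, -0.2999, 0.2162]
ee_rot: [-2.505, 1.892, 0.005]
force: [0.8, -0.3, 0.3]
finger_gap: 0.5
clock 1.15 tcp [ 0.3487 -0.2999  0.2162] gap 0.500 F [ 0.8 -0.3  0.3] j6 1.98
toolx yaw -1.294 tilt z [-0.002  0.004 -1.   ]
shift units [ -8.57 -15.26   0.67] =mm [-214.1 -381.4   16.9]
twist total units (tool z down => sign -) -5.4
```

```bash
python3 -m handwheel '[{"translation":[-0.55,-0.98,0.05],"twist":0,"claw":0},{"translation":[-0.55,-0.98,0.05],"twist":0,"claw":0},{"translation":[-0.55,-0.98,0.05],"twist":0,"claw":0},{"translation":[-0.55,-0.98,0.05],"twist":0,"claw":0},{"translation":[-0.55,-0.98,0.05],"twist":0,"claw":0},{"translation":[-0.55,-0.98,0.05],"twist":0,"claw":0},{"translation":[-0.55,-0.98,0.05],"twist":0,"claw":0},{"translation":[-0.55,-0.98,0.05],"twist":0,"claw":0},{"translation":[-0.55,-0.98,0.05],"twist":0,"claw":0},{"translation":[-0.55,-0.98,0.05],"twist":0,"claw":0}]' >/dev/null;  python3 -m handwheel '[{"translation":[-0.55,-0.98,0],"twist":0,"claw":0},{"translation":[-0.55,-0.98,0],"twist":0,"claw":0},{"translation":[-0.55,-0.98,0],"twist":0,"claw":0},{"translation":[-0.55,-0.98,0],"twist":0,"claw":0},{"translation":[-0.55,-0.98,0],"twist":0,"claw":0},{"translation":[0,0,0],"twist":-1,"claw":0},{"translation":[0,0,0],"twist":-1,"claw":0},{"translation":[0,0,0],"twist":-1,"claw":0},{"translation":[0,0,0],"twist":-1,"claw":0},{"translation":[0,0,0],"twist":-1,"claw":0}]'
python3 -c "
from h import *
plan(.657,.0105,.15,np.deg2rad(143))
crop('wrist','w1.png',0,0,640,480,1)"
```

```text
clock: 3.15
eef_pos: [0.657, 0.0188, 0.1975]
ee_rot: [-2.966, 1.03, 0.019]
force: [-0.8, 0.7, -0.5]
finger_gap: 0.497
clock 3.15 tcp [0.657  0.0188 0.1975] gap 0.497 F [-0.8  0.7 -0.5] j6 2.14
toolx yaw -0.668 tilt z [-0.011  0.006 -1.   ]
shift units [0.23 0.26 1.9 ] =mm [ 5.7  6.4 47.4]
twist total units (tool z down => sign -) -0.19
```

View pics/w1.png

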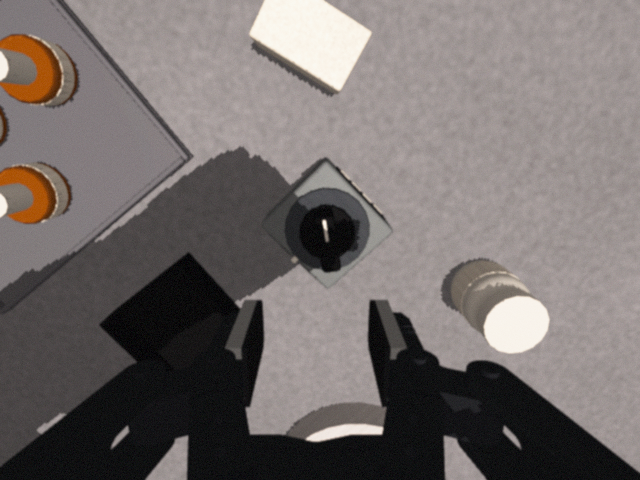

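```bash
python3 - <<'E'
from h import *
im=cv2.imread("pics/w1.png");cv2.imwrite("pics/w1c.png",cv2.resize(im[150:300,250:410],None,fx=5,fy=4,interpolation=cv2.INTER_CUBIC) if 0 else cv2.resize(im[150:300,250:410],None,fx=4,fy=4,interpolation=cv2.INTER_CUBIC))
E
```

```text
(no output)
```

View pics/w1c.png

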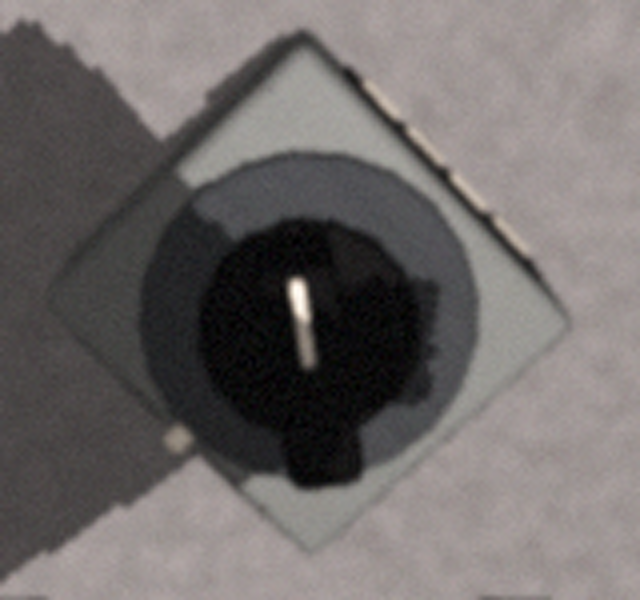

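```bash
python3 - <<'E'
from h import *
c=optics.get_calibration("wrist")
k=lambda x,y:pix2w(c,250+x/4-.4,150+y/4-.4,z)[:2]
z=.084
a,b,e=k(297,280),k(310,368),k(323,487)
print(a,b,e,np.rad2deg(np.arctan2(*(a-b)[::-1])),np.rad2deg(np.arctan2(*(a-e)[::-1])),(a+e)/2)
z=.04; print([k(*q) for q in ((303,35),(572,325),(312,552),(48,295))],np.mean([k(*q) for q in ((303,35),(572,325),(312,552),(48,295))],0),k(180,440))
z=.054
print(k(310,315))
plan(.657,.0105,.11,np.deg2rad(143))
E
```

```text
[0.66778913 0.02540772] [0.66003047 0.01164096] [ 0.64844116 -0.00729041] 60.59530496827202 59.38656936759383 [0.65811515 0.00905865]
[array([0.6913741 , 0.05354059]), array([ 0.69921443, -0.02471591]), array([ 0.62792571, -0.03226104]), array([0.6201458 , 0.04440139])] [0.65966501 0.01024126] [0.62167609 0.00425792]
[0.66116683 0.01227497]
clock 3.20 tcp [0.657  0.0187 0.1974] gap 0.503 F [ 0.4 -0.1 -0.7] j6 2.13
toolx yaw -0.661 tilt z [-0.011  0.006 -1.   ]
shift units [0.24 0.25 3.49] =mm [ 6.1  6.3 87.4]
twist total units (tool z down => sign -) -0.13
```

```bash
python3 -m handwheel '[{"translation":[0.2,0.25,0.8],"twist":-0.4,"claw":0},{"translation":[0,0,1],"twist":-0.3,"claw":0},{"translation":[0,0,1],"twist":0,"claw":0},{"translation":[0,0,1],"twist":0,"claw":0},{"translation":[0,0,0],"twist":0,"claw":0}]'
python3 -c "
from h import *
plan(.658,.0105,.063,np.deg2rad(147))"
```

```text
clock: 3.7
eef_pos: [0.6561, 0.011, 0.0991]
ee_rot: [-3.006, 0.905, 0.018]
force: [0.1, 0.2, 0.6]
finger_gap: 0.501
clock 3.70 tcp [0.6561 0.011  0.0991] gap 0.501 F [0.1 0.2 0.6] j6 2.05
toolx yaw -0.585 tilt z [-0.01   0.006 -1.   ]
shift units [ 0.09 -0.03  1.44] =mm [ 2.3 -0.7 36. ]
twist total units (tool z down => sign -) -0.07
```

```bash
python3 -m handwheel '[{"translation":[0.06,0,0.75],"twist":0,"claw":0},{"translation":[0.03,0,0.69],"twist":0,"claw":0},{"translation":[0,0,0],"twist":0,"claw":0},{"translation":[0,0,0],"twist":0,"claw":-1},{"translation":[0,0,0],"twist":0,"claw":-1},{"translation":[0,0,0],"twist":0,"claw":-1},{"translation":[0,0,0],"twist":0,"claw":-1}]'
python3 -c "
from h import *
plan(.658,.0105,.063,np.deg2rad(147))"
```

```text
clock: 4.4
eef_pos: [0.6592, 0.0101, 0.0676]
ee_rot: [-3.001, 0.915, 0.014]
force: [2.5, 0.3, -13.1]
finger_gap: 0.144
clock 4.40 tcp [0.6592 0.0101 0.0676] gap 0.144 F [  2.5   0.3 -13.1] j6 2.05
toolx yaw -0.592 tilt z [-0.008  0.006 -1.   ]
shift units [-0.05  0.01  0.19] =mm [-1.2  0.4  4.7]
twist total units (tool z down => sign -) -0.13
```

```bash
python3 -m handwheel '[{"translation":[0,0,0],"twist":-1,"claw":-1},{"translation":[0,0,0],"twist":-1,"claw":-1},{"translation":[0,0,0],"twist":-1,"claw":-1},{"translation":[0,0,0],"twist":-1,"claw":-1},{"translation":[0,0,0],"twist":-1,"claw":-1},{"translation":[0,0,0],"twist":-1,"claw":-1},{"translation":[0,0,0],"twist":-1,"claw":-1},{"translation":[0,0,0],"twist":-1,"claw":-1},{"translation":[0,0,0],"twist":-1,"claw":-1},{"translation":[0,0,0],"twist":-1,"claw":-1}]'
python3 -c "
from h import *
plan(.658,.0105,.068,np.deg2rad(95.5)); print(readout.state()['torque'])"
```

```text
clock: 5.4
eef_pos: [0.6592, 0.0101, 0.0676]
ee_rot: [-2.968, -1.005, 0.01]
force: [0.9, 1.1, -9.1]
finger_gap: 0.147
clock 5.40 tcp [0.6592 0.0101 0.0676] gap 0.147 F [ 0.9  1.1 -9.1] j6 0.81
toolx yaw 0.653 tilt z [-0.009  0.006 -1.   ]
shift units [-0.03 -0.04 -0.01] =mm [-0.8 -1.  -0.3]
twist total units (tool z down => sign -) -8.45
[ 0.0293141  -0.41677792 -0.05231756]
```

```bash
python3 -m handwheel '[{"translation":[0,0,0],"twist":-1,"claw":-1},{"translation":[0,0,0],"twist":-1,"claw":-1},{"translation":[0,0,0],"twist":-1,"claw":-1},{"translation":[0,0,0],"twist":-1,"claw":-1},{"translation":[0,0,0],"twist":-1,"claw":-1},{"translation":[0,0,0],"twist":-1,"claw":-1},{"translation":[0,0,0],"twist":-1,"claw":-1},{"translation":[0,0,0],"twist":-0.8,"claw":-1}]'
python3 -c "
from h import *
plan(.658,.0105,.068,np.deg2rad(95.5)); print(readout.state()['torque'])"
```

```text
clock: 6.2
eef_pos: [0.6592, 0.0101, 0.0676]
ee_rot: [-2.149, -2.277, 0.004]
force: [0.9, 0.2, -8.6]
finger_gap: 0.147
clock 6.20 tcp [0.6592 0.0101 0.0676] gap 0.147 F [ 0.9  0.2 -8.6] j6 -0.17
toolx yaw 1.629 tilt z [-0.01   0.006 -1.   ]
shift units [ 0.02 -0.05 -0.01] =mm [ 0.4 -1.2 -0.3]
twist total units (tool z down => sign -) -0.32
[ 0.06377825 -0.36883505 -0.06773671]
```

```bash
for i in 1 2; do python3 -m handwheel '[{"translation":[0,0,0],"twist":-0.5,"claw":-1},{"translation":[0,0,0],"twist":-0.5,"claw":-1}]'|tail -1
python3 -c "
from h import *
plan(.658,.0105,.068,np.deg2rad(95.5)); print(readout.state()['torque'])"; done
```

```text
finger_gap: 0.144
clock 6.40 tcp [0.6588 0.0101 0.0677] gap 0.144 F [-23.5   1.9   9.3] j6 -0.29
toolx yaw 1.754 tilt z [-0.011  0.006 -1.   ]
shift units [ 0.02 -0.03 -0.01] =mm [ 0.5 -0.7 -0.3]
twist total units (tool z down => sign -) 0.72
[ 0.47499958  4.61676383 -0.86616652]
finger_gap: 0.147
clock 6.60 tcp [0.658  0.01   0.0681] gap 0.147 F [ 3.3  2.2 -9.8] j6 -0.41
toolx yaw 1.874 tilt z [-0.012  0.006 -1.   ]
shift units [0.02 0.   0.  ] =mm [0.5 0.1 0.1]
twist total units (tool z down => sign -) 1.73
[ 0.38921232 -0.60840196 -3.08635257]
```

```bash
python3 -m handwheel '[{"translation":[0,0,0],"twist":0,"claw":0},{"translation":[0,0,0],"twist":0,"claw":0},{"translation":[0,0,0],"twist":0,"claw":0},{"translation":[0,0,-1],"twist":0,"claw":0},{"translation":[0,0,-1],"twist":0,"claw":0},{"translation":[0,0,-1],"twist":0,"claw":0},{"translation":[0,0,-1],"twist":0,"claw":0}]'
python3 - <<'E'
from h import *
plan(.658,.0105,.068,np.deg2rad(95.5)); print(readout.state()['torque'])
im=optics.camera("wrist")[:,:,::-1]
cv2.imwrite("pics/w2.png",im)
crop("side","s2.png",330,230,430,330,6)
c=optics.get_calibration("wrist"); print(w2pix(c,[.658,.0105,.084]))
np.save("wc2.npy",c,allow_pickle=True)
E
```

```text
clock: 7.3
eef_pos: [0.659, 0.0091, 0.1713]
ee_rot: [-1.859, -2.517, 0.005]
force: [0.2, 0.5, -1.1]
finger_gap: 0.502
clock 7.30 tcp [0.659  0.0091 0.1713] gap 0.502 F [ 0.2  0.5 -1.1] j6 -0.41
toolx yaw 1.869 tilt z [-0.012  0.005 -1.   ]
shift units [0.03 0.02 4.13] =mm [  0.7   0.5 103.4]
twist total units (tool z down => sign -) 1.69
[ 0.01635934 -0.02021487 -0.01290012]
[319.92851674 249.27575708]
```

View pics/w2.png

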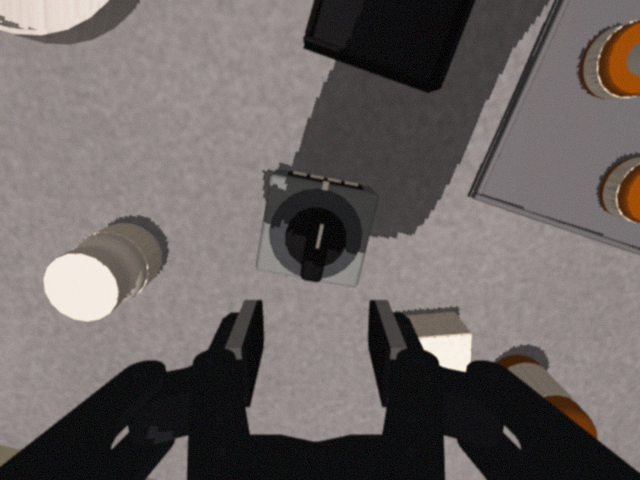

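View pics/s2.png

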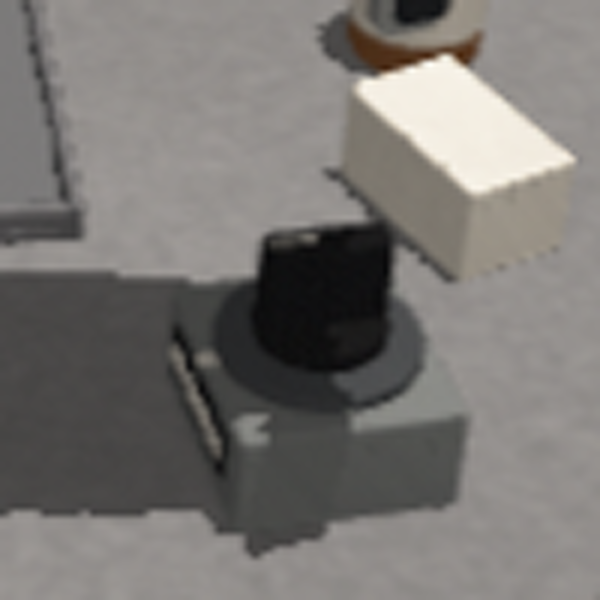

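```bash
python3 - <<'E'
from h import *
im=cv2.imread("pics/w2.png");cv2.imwrite("pics/w2c.png",cv2.resize(im[160:300,245:395],None,fx=5,fy=4) if 0 else cv2.resize(im[160:300,245:395],None,fx=4,fy=4,interpolation=cv2.INTER_CUBIC))
E
```

```text
(no output)
```

View pics/w2c.png

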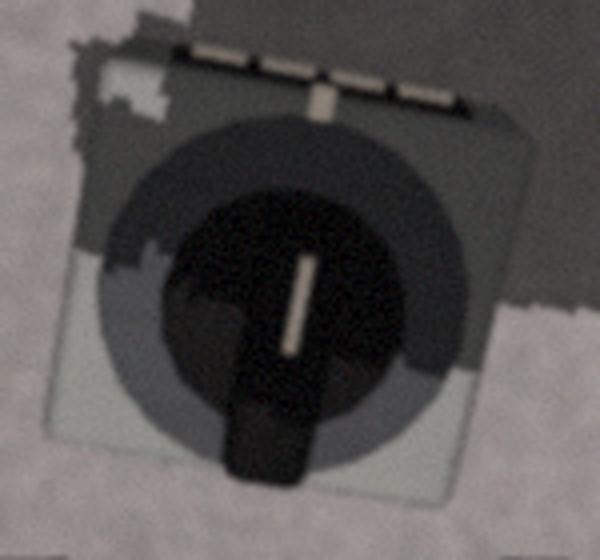

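```bash
python3 - <<'E'
from h import *
c=optics.get_calibration("wrist")
k=lambda x,y:pix2w(c,245+x/4-.4,160+y/4-.4,z)[:2]
ang=lambda d:np.rad2deg(np.arctan2(d[1],d[0]))%360
z=.084
a,b,e=k(309,255),k(289,355),k(265,487)
print(a,b,e,ang(a-b),ang(a-e),(a+e)/2)
z=.04; C=[np.array(k(*q)) for q in ((95,62),(535,140),(445,505),(45,435))]
m=np.mean(C,0); print(m,"mark",k(321,100),ang(k(321,100)-m), "edges",ang(C[0]-C[3]),ang(C[1]-C[2]))
E
```

```text
[0.6415758  0.00665298] [0.65797898 0.00846351] [0.68055196 0.01133887] 186.29863019711527 186.85545403909853 [0.66106388 0.00899592]
[0.66030159 0.00789729] mark [0.62413239 0.0044144 ] 185.5003005394576 edges 187.3135233345843 185.88199642467652
```

```bash
python3 - <<'E'
from h import *
plan(.4923,-.2495,.12,np.deg2rad(145.7))
E
```

```text
clock 7.40 tcp [0.6605 0.009  0.1738] gap 0.500 F [ 0.1 -0.7  0.6] j6 -0.41
toolx yaw 1.869 tilt z [-0.007  0.005 -1.   ]
shift units [-7.92 -9.46  2.15] =mm [-197.9 -236.5   53.8]
twist total units (tool z down => sign -) -5.61
```

```bash
python3 -m handwheel '[{"translation":[-0.8,-0.96,0],"twist":0,"claw":0.2},{"translation":[-0.8,-0.96,0],"twist":0,"claw":0.2},{"translation":[-0.8,-0.96,0.2],"twist":0,"claw":0.2},{"translation":[-0.8,-0.96,0.2],"twist":0,"claw":0.2},{"translation":[-0.8,-0.96,0.2],"twist":0,"claw":0.2},{"translation":[-0.8,-0.96,0.2],"twist":0,"claw":0.2},{"translation":[-0.8,-0.96,0.2],"twist":0,"claw":0.2},{"translation":[-0.8,-0.96,0.2],"twist":0,"claw":0.2},{"translation":[-0.8,-0.96,0.2],"twist":0,"claw":0.2},{"translation":[-0.8,-0.96,0.2],"twist":0,"claw":0.2}]' >/dev/null; python3 -m handwheel '[{"translation":[0,0,0],"twist":-0.95,"claw":0.2},{"translation":[0,0,0],"twist":-0.95,"claw":0.2},{"translation":[0,0,0],"twist":-0.95,"claw":0.2},{"translation":[0,0,0],"twist":-0.95,"claw":0.2},{"translation":[0,0,0],"twist":-0.95,"claw":0.2},{"translation":[0,0,0],"twist":-0.95,"claw":0.2}]'
python3 - <<'E'
from h import *
plan(.4923,-.2495,.10,np.deg2rad(145.7))
im=optics.camera("wrist")[:,:,::-1]
cv2.imwrite("pics/w3.png",im)
c=optics.get_calibration("wrist"); print(w2pix(c,[.4923,-.2495,.053]))
E
```

```text
clock: 9.0
eef_pos: [0.4825, -0.2627, 0.1292]
ee_rot: [-0.889, -3.011, -0.001]
force: [0.0, 0.2, 0.4]
finger_gap: 0.602
clock 9.00 tcp [ 0.4825 -0.2627  0.1292] gap 0.602 F [0.  0.2 0.4] j6 -1.64
toolx yaw 2.567 tilt z [-0.002  0.001 -1.   ]
shift units [-0.05  0.66  1.17] =mm [-1.1 16.4 29.2]
twist total units (tool z down => sign -) 0.2
[313.52979395 284.77768124]
```

View pics/w3.png

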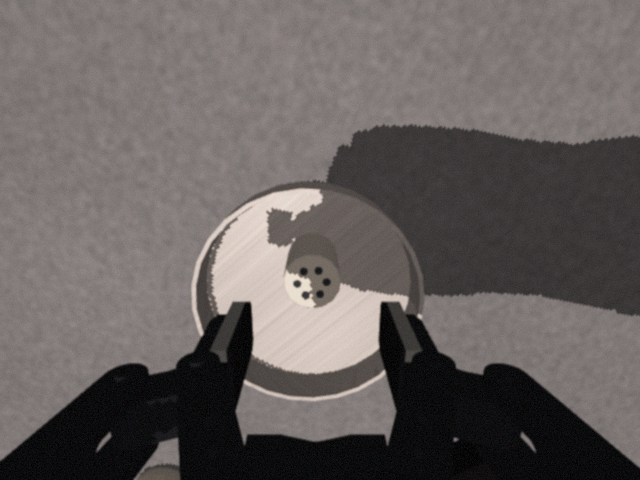

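```bash
python3 - <<'E'
from h import *
c=optics.get_calibration("wrist")
print("can",pix2w(c,313,282.5,.053)[:2])
pts=np.array([pix2w(c,*q,.031)[:2] for q in ((193,292),(424,292),(310,399),(308,181))])
def fit(p):
    A=np.c_[2*p,np.ones(len(p))]; s=np.linalg.lstsq(A,(p**2).sum(1),rcond=None)[0]; return s[:2],np.sqrt(s[2]+s[:2]@s[:2])
print(fit(pts))
plan(.4917,-.2500,.022,np.deg2rad(145.7))
E
python3 -m handwheel '[{"translation":[-0.05,0.66,0],"twist":0.2,"claw":0.2},{"translation":[0,0,0.8],"twist":0,"claw":0.2}]'
python3 -c "
from h import *
plan(.4917,-.2500,.022,np.deg2rad(145.7))"
```

```text
can [ 0.49175974 -0.2509413 ]
(array([ 0.50650464, -0.2337117 ]), np.float64(0.07962550419237506))
clock 9.05 tcp [ 0.4825 -0.2626  0.1291] gap 0.603 F [0.6 0.3 0.8] j6 -1.65
toolx yaw 2.575 tilt z [-0.002  0.001 -1.   ]
shift units [-0.05  0.63  4.29] =mm [ -1.2  15.6 107.1]
twist total units (tool z down => sign -) 0.26
clock: 9.25
eef_pos: [0.4936, -0.2501, 0.1104]
ee_rot: [0.923, 3.001, -0.002]
force: [0.4, -0.8, -0.9]
finger_gap: 0.599
clock 9.25 tcp [ 0.4936 -0.2501  0.1104] gap 0.599 F [ 0.4 -0.8 -0.9] j6 -1.59
toolx yaw 2.545 tilt z [ 0.002 -0.002 -1.   ]
shift units [ 0.07 -0.04  3.54] =mm [ 1.8 -1.  88.4]
twist total units (tool z down => sign -) 0.01
```

```bash
python3 -m handwheel '[{"translation":[0.06,0,1],"twist":0,"claw":0.2},{"translation":[0,0,1],"twist":0,"claw":0.2},{"translation":[0,0,0.8],"twist":0,"claw":0.2},{"translation":[0,0,0.55],"twist":0,"claw":0.2},{"translation":[0,0,0],"twist":0,"claw":0.2}]'
python3 -c "
from h import *
plan(.4917,-.2505,.022,np.deg2rad(145.7))"
```

```text
clock: 9.75
eef_pos: [0.4919, -0.2484, 0.0216]
ee_rot: [0.945, 2.994, -0.002]
force: [0.1, 0.3, 1.0]
finger_gap: 0.602
clock 9.75 tcp [ 0.4919 -0.2484  0.0216] gap 0.602 F [0.1 0.3 1. ] j6 -1.57
toolx yaw 2.530 tilt z [ 0.001 -0.002 -1.   ]
shift units [-0.04 -0.08 -0.02] =mm [-1.  -1.9 -0.4]
twist total units (tool z down => sign -) -0.11
```

```bash
python3 -m handwheel '[{"translation":[-0.03,-0.07,0],"twist":0,"claw":-0.3},{"translation":[0,0,0],"twist":0,"claw":-1},{"translation":[0,0,0],"twist":0,"claw":-1},{"translation":[0,0,0],"twist":0,"claw":-1},{"translation":[0,0,-0.3],"twist":0,"claw":-1},{"translation":[0,0,-1],"twist":0,"claw":-1},{"translation":[0,0,-1],"twist":0,"claw":-1},{"translation":[0,0,-0.5],"twist":0,"claw":-1}]'
python3 -c "
from h import *
plan(.4855,.0158,.095)
print(np.round(readout.state()['eef_pos'],4))
crop('side','s3.png',220,240,420,480,3)"
```

```text
clock: 10.55
eef_pos: [0.4916, -0.2504, 0.0971]
ee_rot: [0.951, 2.991, -0.003]
force: [-0.1, -1.2, -1.1]
finger_gap: 0.393
clock 10.55 tcp [ 0.4916 -0.2504  0.0971] gap 0.393 F [-0.1 -1.2 -1.1] j6 -1.57
toolx yaw 2.526 tilt z [ 0.002 -0.003 -1.   ]
shift units [6.35 8.55 0.05] =mm [158.7 213.8   1.4]
[ 0.4916 -0.2504  0.0971]
```

View pics/s3.png

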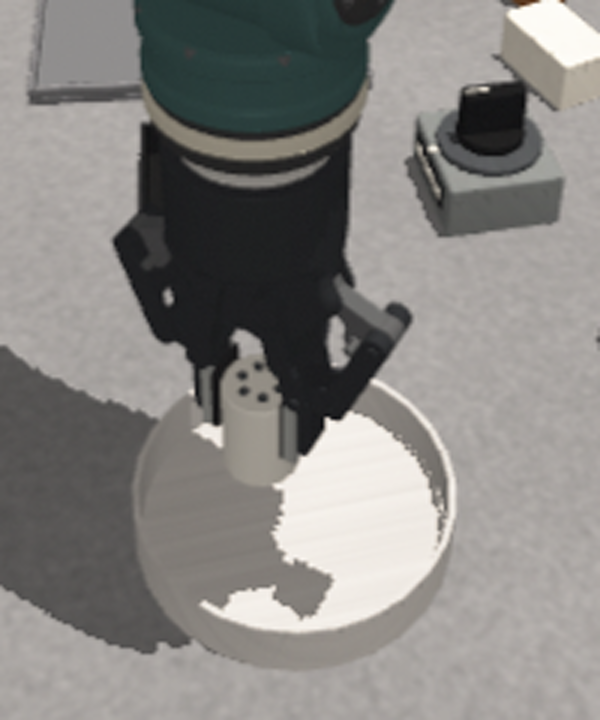

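```bash
python3 -m handwheel '[{"translation":[0.7,0.95,0],"twist":0,"claw":-1},{"translation":[0.7,0.95,0],"twist":0,"claw":-1},{"translation":[0.7,0.95,0],"twist":0,"claw":-1},{"translation":[0.7,0.95,0],"twist":0,"claw":-1},{"translation":[0.7,0.95,0],"twist":0,"claw":-1},{"translation":[0.7,0.95,0],"twist":0,"claw":-1},{"translation":[0.7,0.95,0],"twist":0,"claw":-1},{"translation":[0.7,0.95,0],"twist":0,"claw":-1},{"translation":[0.6,0.8,0],"twist":0,"claw":-1},{"translation":[0,0,0],"twist":0,"claw":-1}]'
python3 -c "
from h import *
plan(.4855,.0158,.0235)"
```

```text
clock: 11.6
eef_pos: [0.4874, 0.0185, 0.0992]
ee_rot: [0.954, 2.982, -0.005]
force: [-1.1, 0.4, -0.6]
finger_gap: 0.395
clock 11.60 tcp [0.4874 0.0185 0.0992] gap 0.395 F [-1.1  0.4 -0.6] j6 -1.08
toolx yaw 2.522 tilt z [ 0.009 -0.006 -1.   ]
shift units [ 0.03 -0.13  3.03] =mm [ 0.8 -3.3 75.7]
```

```bash
python3 -m handwheel '[{"translation":[0,-0.1,0.9],"twist":0,"claw":-1},{"translation":[0,0,0.9],"twist":0,"claw":-1},{"translation":[0,0,0.7],"twist":0,"claw":-1},{"translation":[0,0,0.4],"twist":0,"claw":-1},{"translation":[0,0,0],"twist":0,"claw":-1}]'
python3 -c "
from h import *
plan(.4855,.0158,.0230)"
```

```text
clock: 12.1
eef_pos: [0.4876, 0.0152, 0.0254]
ee_rot: [0.951, 2.979, -0.005]
force: [-0.4, 0.1, -0.4]
finger_gap: 0.392
clock 12.10 tcp [0.4876 0.0152 0.0254] gap 0.392 F [-0.4  0.1 -0.4] j6 -1.09
toolx yaw 2.523 tilt z [ 0.012 -0.007 -1.   ]
shift units [ 0.09 -0.03  0.1 ] =mm [ 2.1 -0.7  2.4]
```

```bash
python3 -m handwheel '[{"translation":[0,0,0.08],"twist":0,"claw":-1},{"translation":[0,0,0.04],"twist":0,"claw":-1},{"translation":[0,0,0],"twist":0,"claw":-0.1},{"translation":[0,0,0],"twist":0,"claw":0},{"translation":[0,0,0],"twist":0,"claw":0},{"translation":[0,0,-0.6],"twist":0,"claw":0},{"translation":[0,0,-1],"twist":0,"claw":0},{"translation":[0,0,-1],"twist":0,"claw":0},{"translation":[0,0,-1],"twist":0,"claw":0},{"translation":[0,0,-1],"twist":0,"claw":0}]'
python3 - <<'E'
from h import *
crop('side','s4.png',200,140,400,340,3)
E
```

```text
clock: 13.1
eef_pos: [0.4856, 0.0157, 0.1419]
ee_rot: [0.952, 2.98, -0.006]
force: [0.2, 0.2, -0.4]
finger_gap: 0.5
```

View pics/s4.png

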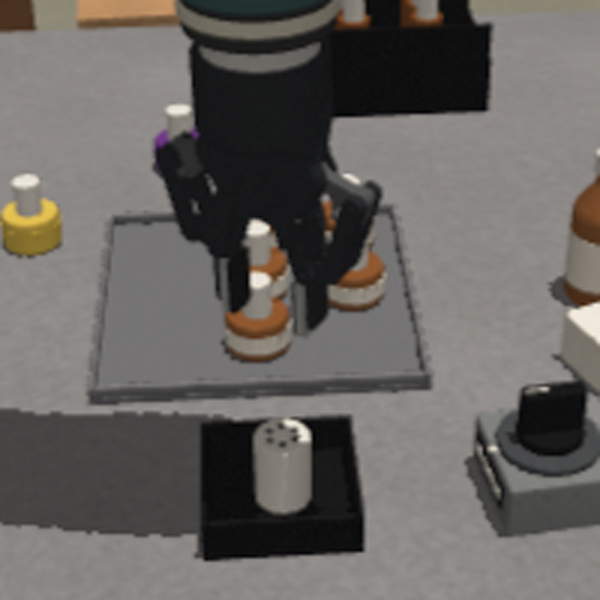

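```bash
python3 - <<'E'
from h import *
im=optics.camera("top")[:,:,::-1]; cv2.imwrite("pics/top1.png",im)
cv2.imwrite("pics/tin1.png",cv2.resize(im[205:305,420:520],None,fx=6,fy=6,interpolation=cv2.INTER_CUBIC))
E
```

```text
(no output)
```

View pics/top1.png

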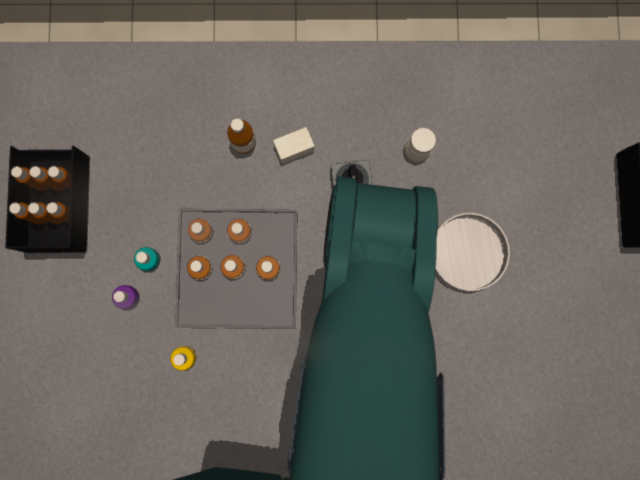

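View pics/tin1.png

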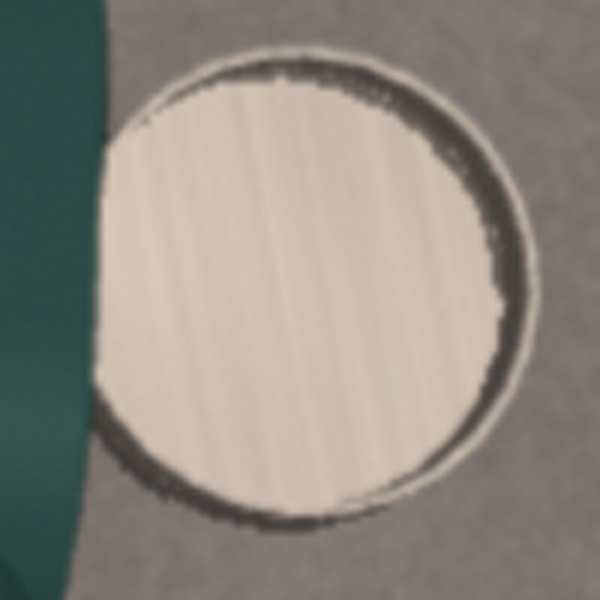

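```bash
python3 - <<'E'
from h import *
from scipy.optimize import least_squares
c=optics.get_calibration("top")
t=lambda x,y:pix2w(c,420+x/6-.42,205+y/6-.42,.031)[:2]
p=np.array([t(*q) for q in ((300,46),(541,285),(465,105),(470,455),(400,500),(215,58),(535,220),(400,63))])
r=least_squares(lambda s:np.hypot(*(p-s).T)-.080,[.507,-.23]); print(r.x,r.fun*1e3)
r=least_squares(lambda s:np.hypot(*(p-s[:2]).T)-s[2],[.507,-.23,.08]); print(r.x,r.fun*1e3)
E
```

```text
[ 0.51055996 -0.23139295] [-0.7707037  -0.98491885  0.65374902  0.32616261  0.91466417  0.88454893
  0.0908363   0.56753378]
[ 0.51028347 -0.23070122  0.08060379] [-1.096737   -0.90954693  0.72781059 -0.03494729  0.29268318  0.28918627
  0.22425831  0.50729288]
```

```bash
python3 - <<'E'
from h import *
plan(.4807,.1824,.11,2.523)
E
```

```text
clock 13.20 tcp [0.4872 0.0155 0.1437] gap 0.502 F [ 0.5  0.2 -0.9] j6 -1.08
toolx yaw 2.523 tilt z [ 0.016 -0.008 -1.   ]
shift units [4.11 5.28 1.29] =mm [102.7 132.1  32.2]
twist total units (tool z down => sign -) 0.0
```

```bash
python3 -m handwheel '[{"translation":[0.74,0.95,0],"twist":0,"claw":0},{"translation":[0.74,0.95,0.2],"twist":0,"claw":0},{"translation":[0.74,0.95,0.2],"twist":0,"claw":0},{"translation":[0.74,0.95,0.2],"twist":0,"claw":0},{"translation":[0.74,0.95,0.2],"twist":0,"claw":0},{"translation":[0.2,0.3,0.2],"twist":0,"claw":0},{"translation":[0,0,0],"twist":0,"claw":0}]'
python3 - <<'E'
from h import *
plan(.4807,.1824,.038,2.523)
c=optics.get_calibration("wrist"); im=optics.camera("wrist")[:,:,::-1]
cv2.imwrite("pics/w5.png",im)
for p in ((.4807,.1824),(.4833,.2543),(.4826,.3213),(.557,.2413),(.558,.3205)): print(w2pix(c,[*p,.063]),w2pix(c,[*p,.035]))
E
```

```text
clock: 13.9
eef_pos: [0.4814, 0.1797, 0.1148]
ee_rot: [0.953, 2.973, -0.005]
force: [-0.3, 0.3, -0.9]
finger_gap: 0.501
clock 13.90 tcp [0.4814 0.1797 0.1148] gap 0.501 F [-0.3  0.3 -0.9] j6 -0.75
toolx yaw 2.521 tilt z [ 0.018 -0.009 -1.   ]
shift units [0.15 0.06 3.07] =mm [ 3.7  1.6 76.8]
twist total units (tool z down => sign -) -0.02
[321.79406077 277.71268566] [322.00981185 259.89064114]
[389.39835869 373.33695883] [382.44841731 346.62952423]
[448.02082382 447.81926115] [435.63661535 415.24934652]
[275.83345276 416.91814747] [280.68233034 386.92142713]
[347.26520423 498.16904985] [345.03618533 462.48843341]
```

View pics/w5.png

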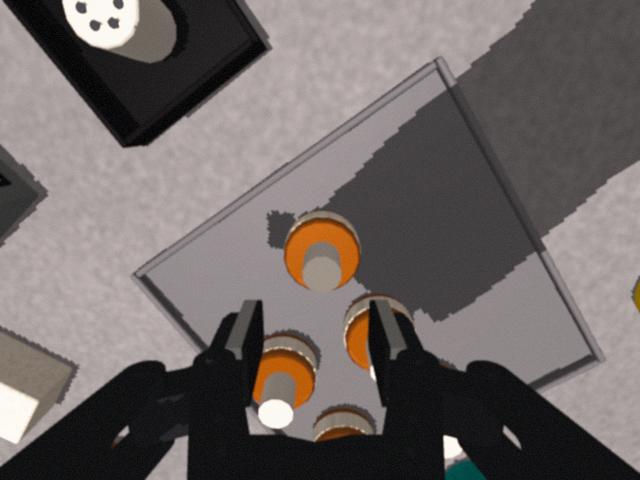

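```bash
python3 -m handwheel '[{"translation":[0.15,0.04,0.8],"twist":0,"claw":0},{"translation":[0,0,0.9],"twist":0,"claw":0},{"translation":[0,0,0.8],"twist":0,"claw":0},{"translation":[0,0,0.4],"twist":0,"claw":0},{"translation":[0,0,0],"twist":0,"claw":0}]'
python3 -c "
from h import *
plan(.4807,.1824,.038,2.523)"
```

```text
clock: 14.45
eef_pos: [0.4821, 0.1766, 0.0417]
ee_rot: [0.96, 2.968, -0.004]
force: [-0.4, -0.2, 1.2]
finger_gap: 0.503
clock 14.45 tcp [0.4821 0.1766 0.0417] gap 0.503 F [-0.4 -0.2  1.2] j6 -0.75
toolx yaw 2.516 tilt z [ 0.02  -0.009 -1.   ]
shift units [0.18 0.16 0.14] =mm [4.6 3.9 3.6]
twist total units (tool z down => sign -) -0.06
```

```bash
python3 -m handwheel '[{"translation":[0.18,0.15,0.13],"twist":0,"claw":0},{"translation":[0,0,0],"twist":0,"claw":0}]'
python3 -c "
from h import *
plan(.4807,.1824,.038,2.523)"
```

```text
clock: 14.65
eef_pos: [0.4814, 0.1818, 0.0394]
ee_rot: [0.962, 2.966, -0.003]
force: [-0.8, -0.5, -0.1]
finger_gap: 0.506
clock 14.65 tcp [0.4814 0.1818 0.0394] gap 0.506 F [-0.8 -0.5 -0.1] j6 -0.73
toolx yaw 2.514 tilt z [ 0.022 -0.009 -1.   ]
shift units [0.04 0.   0.05] =mm [0.9 0.1 1.4]
twist total units (tool z down => sign -) -0.07
```

```bash
python3 -m handwheel '[{"translation":[0,0,0],"twist":0,"claw":-0.4},{"translation":[0,0,0],"twist":0,"claw":-1},{"translation":[0,0,0],"twist":0,"claw":-1},{"translation":[0,0,0],"twist":0,"claw":-1},{"translation":[0,0,0],"twist":0,"claw":-1}]'
python3 -c "
from h import *
plan(.51,-.2313,.11,2.523)"
```

```text
clock: 15.15
eef_pos: [0.4824, 0.1823, 0.0412]
ee_rot: [0.96, 2.964, -0.001]
force: [0.1, -0.5, 0.4]
finger_gap: 0.233
clock 15.15 tcp [0.4824 0.1823 0.0412] gap 0.233 F [ 0.1 -0.5  0.4] j6 -0.73
toolx yaw 2.515 tilt z [ 0.025 -0.009 -1.   ]
shift units [-10.66 -12.73  -2.58] =mm [-266.5 -318.4  -64.5]
twist total units (tool z down => sign -) -0.07
```

```bash
python3 -m handwheel '[{"translation":[0,0,-0.5],"twist":0,"claw":-1},{"translation":[0,0,-1],"twist":0,"claw":-1},{"translation":[0,0,-1],"twist":0,"claw":-1},{"translation":[-0.4,-0.5,-0.3],"twist":0,"claw":-1},{"translation":[-0.82,-0.98,0],"twist":0,"claw":-1},{"translation":[-0.82,-0.98,0],"twist":0,"claw":-1},{"translation":[-0.82,-0.98,0],"twist":0,"claw":-1},{"translation":[-0.82,-0.98,0],"twist":0,"claw":-1},{"translation":[-0.82,-0.98,0],"twist":0,"claw":-1},{"translation":[-0.82,-0.98,0],"twist":0,"claw":-1}]'
python3 -c "
from h import *
plan(.51,-.2313,.11,2.523)"
```

```text
clock: 16.15
eef_pos: [0.4949, -0.0284, 0.1165]
ee_rot: [0.95, 2.967, -0.001]
force: [0.7, -0.1, -0.6]
finger_gap: 0.235
clock 16.15 tcp [ 0.4949 -0.0284  0.1165] gap 0.235 F [ 0.7 -0.1 -0.6] j6 -1.17
toolx yaw 2.522 tilt z [ 0.025 -0.009 -1.   ]
shift units [-5.2  -6.26  0.35] =mm [-130.  -156.4    8.6]
twist total units (tool z down => sign -) -0.01
```

```bash
python3 -m handwheel '[{"translation":[-0.8,-0.97,0],"twist":0,"claw":-1},{"translation":[-0.8,-0.97,0],"twist":0,"claw":-1},{"translation":[-0.8,-0.97,0],"twist":0,"claw":-1},{"translation":[-0.8,-0.97,0],"twist":0,"claw":-1},{"translation":[-0.8,-0.97,0],"twist":0,"claw":-1},{"translation":[-0.65,-0.8,0],"twist":0,"claw":-1},{"translation":[0,0,0],"twist":0,"claw":-1}]'
python3 - <<'E'
from h import *
plan(.51,-.2313,.038,2.523)
im=optics.camera("wrist")[:,:,::-1]
cv2.imwrite("pics/w6.png",im)
c=optics.get_calibration("wrist"); print(w2pix(c,[.51,-.2313,.003]))
for a in range(0,360,45): print(a,np.round(w2pix(c,[.51+.08*np.cos(np.deg2rad(a)),-.2313+.08*np.sin(np.deg2rad(a)),.031])))
E
```

```text
clock: 16.85
eef_pos: [0.5068, -0.2224, 0.1185]
ee_rot: [0.955, 2.964, -0.002]
force: [0.3, 0.5, -0.1]
finger_gap: 0.23
clock 16.85 tcp [ 0.5068 -0.2224  0.1185] gap 0.230 F [ 0.3  0.5 -0.1] j6 -1.51
toolx yaw 2.518 tilt z [ 0.025 -0.009 -1.   ]
shift units [-0.23 -0.24  3.22] =mm [-5.7 -5.9 80.6]
twist total units (tool z down => sign -) -0.04
[307.1456575  230.29370854]
0 [208. 309.]
45 [287. 352.]
90 [376. 336.]
135 [431. 263.]
180 [416. 167.]
225 [327. 108.]
270 [222. 134.]
315 [177. 222.]
```

View pics/w6.png

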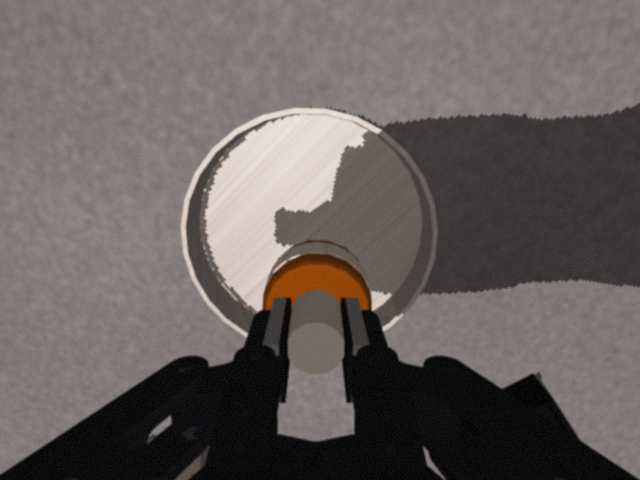

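```bash
python3 - <<'E'
from h import *
from scipy.optimize import least_squares
im=cv2.imread("pics/w6.png")
cv2.imwrite("pics/w6c.png",cv2.resize(im[90:350,160:460],None,fx=2.5,fy=2.3) if 0 else cv2.resize(im[95:335,165:455],None,fx=2.5,fy=2.5,interpolation=cv2.INTER_CUBIC))
c=optics.get_calibration("wrist"); s,M=st()
for d in (-.019,0,.036): print(d,w2pix(c,s["eef_pos"]+M[:,2]*d))
E
```

```text
-0.019 [315.95157228 348.4866268 ]
0 [315.94092593 322.57148882]
0.036 [315.92624837 286.84369874]
```

View pics/w6c.png

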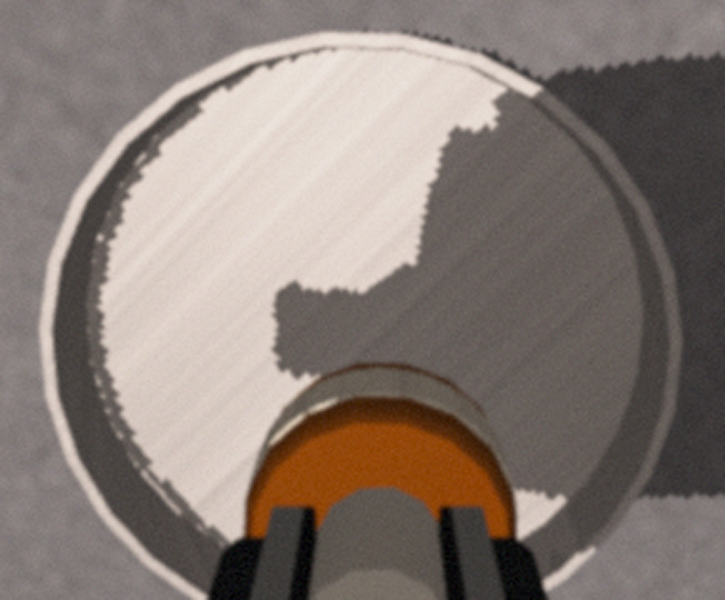

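```bash
python3 - <<'E'
from h import *
from scipy.optimize import least_squares
c=optics.get_calibration("wrist"); s,M=st()
q=[(41,330),(60,220),(120,130),(240,52),(350,32),(540,83),(625,180),(682,340),(662,460),(75,460),(140,560)]
q=[(165+x/2.5-.3,95+y/2.5-.3) for x,y in q]
p=np.array([pix2w(c,*a,.031)[:2] for a in q])
r=least_squares(lambda s:np.hypot(*(p-s[:2]).T)-s[2],[.507,-.23,.08]); print(r.x,np.round(r.fun*1e3,1))
# floor circle: inner floor radius .077 at z=.003
E
```

```text
[ 0.50831509 -0.23018787  0.07920848] [-0.   0.8  0.5  0.1 -0.1  0.5 -1.7 -0.   1.1 -1.6  0.5]
```

```bash
python3 -m handwheel '[{"translation":[-0.2,-0.2,0.5],"twist":0,"claw":-1},{"translation":[0,0,0.9],"twist":0,"claw":-1},{"translation":[0,0,0.8],"twist":0,"claw":-1},{"translation":[0,0,0.3],"twist":0,"claw":-1},{"translation":[0,0,0],"twist":0,"claw":-1}]'
python3 -c "
from h import *
plan(.51,-.2295,.0395,2.523)"
```

```text
clock: 17.4
eef_pos: [0.5089, -0.2256, 0.0517]
ee_rot: [0.95, 2.968, 0.0]
force: [-0.6, -0.4, -0.2]
finger_gap: 0.235
clock 17.40 tcp [ 0.5089 -0.2256  0.0517] gap 0.235 F [-0.6 -0.4 -0.2] j6 -1.52
toolx yaw 2.522 tilt z [ 0.024 -0.008 -1.   ]
shift units [-0.11 -0.1   0.49] =mm [-2.8 -2.6 12.3]
twist total units (tool z down => sign -) -0.01
```

```bash
python3 -m handwheel '[{"translation":[-0.12,-0.11,0.2],"twist":0,"claw":-1},{"translation":[0,0,0.2],"twist":0,"claw":-1},{"translation":[0,0,0.06],"twist":0,"claw":-1},{"translation":[0,0,0],"twist":0,"claw":-1}]'
python3 -c "
from h import *
plan(.51,-.2295,.0395,2.523)"
```

```text
clock: 17.8
eef_pos: [0.511, -0.2299, 0.0408]
ee_rot: [0.948, 2.967, -0.001]
force: [0.8, 0.1, -0.4]
finger_gap: 0.231
clock 17.80 tcp [ 0.511  -0.2299  0.0408] gap 0.231 F [ 0.8  0.1 -0.4] j6 -1.52
toolx yaw 2.523 tilt z [ 0.026 -0.009 -1.   ]
shift units [ 0.04 -0.01  0.05] =mm [ 1.1 -0.3  1.3]
twist total units (tool z down => sign -) 0.0
```

```bash
python3 -m handwheel '[{"translation":[0.04,0,0.06],"twist":0,"claw":-1},{"translation":[0,0,0.05],"twist":0,"claw":-1}]'; python3 -m handwheel '[{"translation":[0,0,0.05],"twist":0,"claw":-1}]'
```

```text
clock: 18.0
eef_pos: [0.5106, -0.2295, 0.0385]
ee_rot: [0.947, 2.966, -0.001]
force: [0.4, 0.8, -1.0]
finger_gap: 0.237
clock: 18.1
eef_pos: [0.5109, -0.2297, 0.0382]
ee_rot: [0.947, 2.965, -0.001]
force: [-7.4, 4.0, 31.8]
finger_gap: 0.231
```

Contact. Release gently and rise.

```bash
python3 -m handwheel '[{"translation":[0,0,0],"twist":0,"claw":-0.3},{"translation":[0,0,0],"twist":0,"claw":-0.2},{"translation":[0,0,0],"twist":0,"claw":0},{"translation":[0,0,-0.3],"twist":0,"claw":0},{"translation":[0,0,-1],"twist":0,"claw":0},{"translation":[0,0,-1],"twist":0,"claw":0},{"translation":[0,0,-1],"twist":0,"claw":0},{"translation":[0,0,-0.5],"twist":0,"claw":0}]'
python3 - <<'E'
from h import *
plan(.4833,.2543,.115,2.523)
im=optics.camera("wrist")[:,:,::-1]
cv2.imwrite("pics/w7.png",im)
c=optics.get_calibration("wrist")
im=optics.camera("top")[:,:,::-1]
cv2.imwrite("pics/t7.png",cv2.resize(im[200:335,170:310],None,fx=5,fy=5,interpolation=cv2.INTER_CUBIC))
E
```

```text
clock: 18.9
eef_pos: [0.5072, -0.2281, 0.1371]
ee_rot: [0.948, 2.967, -0.0]
force: [-0.9, 0.4, -0.1]
finger_gap: 0.498
clock 18.90 tcp [ 0.5072 -0.2281  0.1371] gap 0.498 F [-0.9  0.4 -0.1] j6 -1.53
toolx yaw 2.523 tilt z [ 0.026 -0.008 -1.   ]
shift units [11.98 15.16  0.69] =mm [299.6 379.1  17.4]
twist total units (tool z down => sign -) 0.0
```

View pics/w7.png

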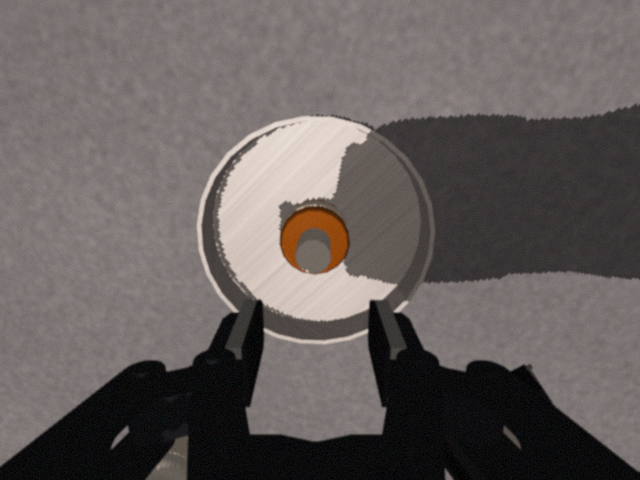

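View pics/t7.png

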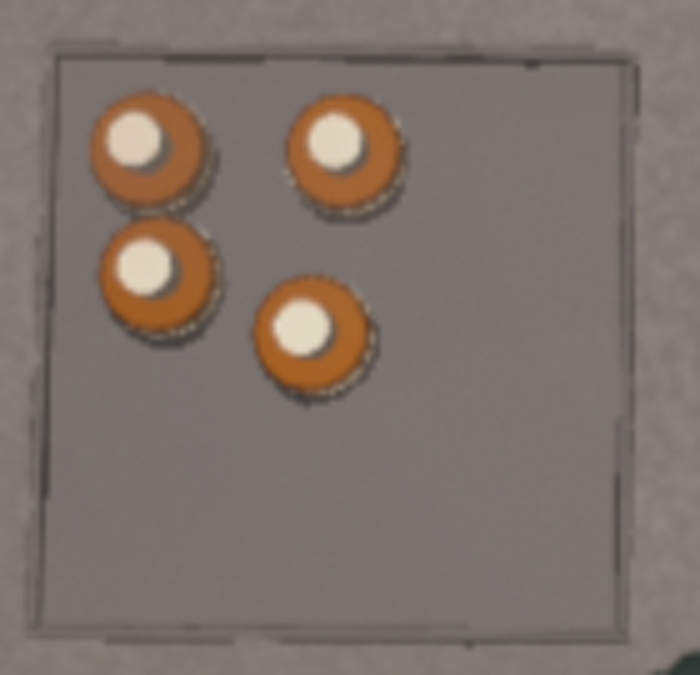

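```bash
python3 - <<'E'
from h import *
im=cv2.imread("pics/w7.png")
cv2.imwrite("pics/w7c.png",cv2.resize(im[105:350,190:445],None,fx=2.4,fy=2.4,interpolation=cv2.INTER_CUBIC))
c=optics.get_calibration("top")
b=lambda x,y:(170+x/5-.4,200+y/5-.4)
print("B3",pix2w(c,*b(144,267),.063),pix2w(c,*b(157,274),.035))
E
```

```text
B3 [0.50757917 0.31650444 0.063     ] [0.50745374 0.31627676 0.035     ]
```

View pics/w7c.png

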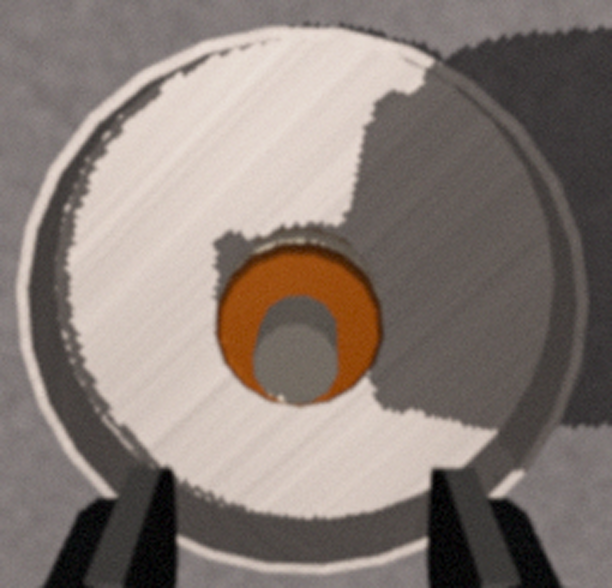

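```bash
python3 - <<'E'
from h import *
from scipy.optimize import least_squares
c=optics.get_calibration("wrist")
f=lambda q,z:np.array([pix2w(c,190+x/2.4-.3,105+y/2.4-.3,z)[:2] for x,y in q])
def fit(p):
    r=least_squares(lambda s:np.hypot(*(p-s[:2]).T)-s[2],[.507,-.23,.08]);print(r.x,np.round(r.fun*1e3,1))
fit(f([(18,300),(587,300),(305,572),(310,27),(130,90),(490,95),(70,440),(180,545),(400,555),(40,200)],.031))
fit(f([(217,325),(383,325),(300,406),(300,246),(240,268),(360,268),(243,385),(358,385)],.033))
print(f([(295,365)],.061))
E
```

```text
[ 0.50861663 -0.23177548  0.07849754] [ 1.1 -0.2  0.3  0.4 -0.9  0.2 -1.6  0.8 -0.3  0.3]
[ 0.50928909 -0.23203818  0.02328517] [-0.3 -0.4 -0.  -0.2  0.2  0.4  0.2  0.1]
[[ 0.51005471 -0.23162905]]
```

```bash
python3 -m handwheel '[{"translation":[0.77,0.98,0],"twist":0,"claw":0},{"translation":[0.77,0.98,0],"twist":0,"claw":0},{"translation":[0.77,0.98,0],"twist":0,"claw":0},{"translation":[0.77,0.98,0],"twist":0,"claw":0},{"translation":[0.77,0.98,0],"twist":0,"claw":0},{"translation":[0.77,0.98,0],"twist":0,"claw":0},{"translation":[0.77,0.98,0],"twist":0,"claw":0},{"translation":[0.77,0.98,0],"twist":0,"claw":0},{"translation":[0.77,0.98,0],"twist":0,"claw":0},{"translation":[0.77,0.98,0],"twist":0,"claw":0}]' > /dev/null; python3 -m handwheel '[{"translation":[0.77,0.98,0],"twist":0,"claw":0},{"translation":[0.77,0.98,0.2],"twist":0,"claw":0},{"translation":[0.77,0.98,0.2],"twist":0,"claw":0},{"translation":[0.77,0.98,0.2],"twist":0,"claw":0},{"translation":[0.77,0.98,0.2],"twist":0,"claw":0},{"translation":[0,0,0.2],"twist":0,"claw":0},{"translation":[0,0,0],"twist":0,"claw":0}]'
python3 -c "
from h import *
plan(.4833,.2543,.04,2.523)"
```

```text
clock: 20.7
eef_pos: [0.4793, 0.256, 0.0937]
ee_rot: [0.954, 2.976, -0.008]
force: [-0.6, -1.1, -0.2]
finger_gap: 0.505
clock 20.70 tcp [0.4793 0.256  0.0937] gap 0.505 F [-0.6 -1.1 -0.2] j6 -0.60
toolx yaw 2.521 tilt z [ 0.014 -0.01  -1.   ]
shift units [-0.13  0.04  2.15] =mm [-3.3  0.9 53.7]
twist total units (tool z down => sign -) -0.02
```

```bash
python3 -m handwheel '[{"translation":[-0.12,0.04,0.7],"twist":0,"claw":0},{"translation":[0,0,0.7],"twist":0,"claw":0},{"translation":[0,0,0.4],"twist":0,"claw":0},{"translation":[0,0,0],"twist":0,"claw":0}]'
python3 -c "
from h import *
plan(.4833,.2543,.039,2.523)"
```

```text
clock: 21.1
eef_pos: [0.4829, 0.252, 0.0469]
ee_rot: [0.958, 2.976, -0.01]
force: [-0.0, 0.4, 1.0]
finger_gap: 0.497
clock 21.10 tcp [0.4829 0.252  0.0469] gap 0.497 F [-0.   0.4  1. ] j6 -0.61
toolx yaw 2.519 tilt z [ 0.013 -0.011 -1.   ]
shift units [0.05 0.09 0.32] =mm [1.2 2.1 7.9]
twist total units (tool z down => sign -) -0.03
```

```bash
python3 -m handwheel '[{"translation":[0.05,0.09,0.2],"twist":0,"claw":0},{"translation":[0,0.02,0.13],"twist":0,"claw":0},{"translation":[0,0,0],"twist":0,"claw":-0.4},{"translation":[0,0,0],"twist":0,"claw":-1},{"translation":[0,0,0],"twist":0,"claw":-1},{"translation":[0,0,0],"twist":0,"claw":-1},{"translation":[0,0,0],"twist":0,"claw":-1}]'
python3 -c "
from h import *
plan(.4833,.2543,.039,2.523)"
```

```text
clock: 21.8
eef_pos: [0.4848, 0.2547, 0.0402]
ee_rot: [0.959, 2.973, -0.007]
force: [-0.7, 0.1, 0.1]
finger_gap: 0.235
clock 21.80 tcp [0.4848 0.2547 0.0402] gap 0.235 F [-0.7  0.1  0.1] j6 -0.60
toolx yaw 2.518 tilt z [ 0.015 -0.01  -1.   ]
shift units [ 0.04 -0.05  0.05] =mm [ 1.  -1.2  1.2]
twist total units (tool z down => sign -) -0.04
```

```bash
python3 -m handwheel '[{"translation":[0,0,-0.5],"twist":0,"claw":-1},{"translation":[0,0,-1],"twist":0,"claw":-1},{"translation":[0,0,-1],"twist":0,"claw":-1},{"translation":[-0.4,-0.5,-0.3],"twist":0,"claw":-1},{"translation":[-0.8,-0.98,0],"twist":0,"claw":-1},{"translation":[-0.8,-0.98,0],"twist":0,"claw":-1},{"translation":[-0.8,-0.98,0],"twist":0,"claw":-1},{"translation":[-0.8,-0.98,0],"twist":0,"claw":-1},{"translation":[-0.8,-0.98,0],"twist":0,"claw":-1},{"translation":[-0.8,-0.98,0],"twist":0,"claw":-1}]'
python3 -c "
from h import *
plan(.4818,-.2705,.115,2.523)"
```

```text
clock: 22.8
eef_pos: [0.4941, 0.0414, 0.1124]
ee_rot: [0.951, 2.978, -0.01]
force: [0.1, -0.2, -0.3]
finger_gap: 0.238
clock 22.80 tcp [0.4941 0.0414 0.1124] gap 0.238 F [ 0.1 -0.2 -0.3] j6 -1.03
toolx yaw 2.524 tilt z [ 0.013 -0.011 -1.   ]
shift units [ -6.83 -10.45   0.03] =mm [-170.7 -261.3    0.7]
twist total units (tool z down => sign -) 0.0
```

```bash
python3 -m handwheel '[{"translation":[-0.65,-0.98,-0.05],"twist":0,"claw":-1},{"translation":[-0.65,-0.98,-0.05],"twist":0,"claw":-1},{"translation":[-0.65,-0.98,0],"twist":0,"claw":-1},{"translation":[-0.65,-0.98,0],"twist":0,"claw":-1},{"translation":[-0.65,-0.98,0],"twist":0,"claw":-1},{"translation":[-0.65,-0.98,0],"twist":0,"claw":-1},{"translation":[-0.65,-0.98,0],"twist":0,"claw":-1},{"translation":[-0.65,-0.98,0],"twist":0,"claw":-1},{"translation":[-0.65,-0.98,0],"twist":0,"claw":-1},{"translation":[-0.65,-0.98,0],"twist":0,"claw":-1}]' >/dev/null; python3 -m handwheel '[{"translation":[0,0,0],"twist":0,"claw":-1}]'
python3 -c "
from h import *
plan(.4818,-.2705,.04,2.523)"
```

```text
clock: 23.9
eef_pos: [0.4739, -0.2743, 0.1125]
ee_rot: [0.963, 2.979, -0.013]
force: [0.5, 1.0, -1.1]
finger_gap: 0.236
clock 23.90 tcp [ 0.4739 -0.2743  0.1125] gap 0.236 F [ 0.5  1.  -1.1] j6 -1.62
toolx yaw 2.517 tilt z [ 0.007 -0.011 -1.   ]
shift units [-0.13  0.32  2.9 ] =mm [-3.2  8.1 72.5]
twist total units (tool z down => sign -) -0.05
```

```bash
python3 -m handwheel '[{"translation":[-0.12,0.3,0.3],"twist":0,"claw":-1},{"translation":[0,0.04,0.7],"twist":0,"claw":-1},{"translation":[0,0,0],"twist":0,"claw":-1}]'
python3 -c "
from h import *
plan(.4818,-.2705,.04,2.523)"
```

```text
clock: 24.2
eef_pos: [0.4806, -0.2685, 0.0849]
ee_rot: [0.966, 2.98, -0.012]
force: [0.1, 0.9, -0.7]
finger_gap: 0.234
clock 24.20 tcp [ 0.4806 -0.2685  0.0849] gap 0.234 F [ 0.1  0.9 -0.7] j6 -1.60
toolx yaw 2.515 tilt z [ 0.006 -0.01  -1.   ]
shift units [-0.07 -0.03  1.8 ] =mm [-1.7 -0.7 44.9]
twist total units (tool z down => sign -) -0.07
```

```bash
python3 -m handwheel '[{"translation":[-0.07,-0.03,0.4],"twist":0,"claw":-1},{"translation":[0,0,0.4],"twist":0,"claw":-1},{"translation":[0,0,0],"twist":0,"claw":-1}]'
python3 -c "
from h import *
plan(.4818,-.2705,.04,2.523)"
```

```text
clock: 24.5
eef_pos: [0.482, -0.2687, 0.0635]
ee_rot: [0.963, 2.982, -0.011]
force: [0.5, 0.4, -0.4]
finger_gap: 0.236
clock 24.50 tcp [ 0.482  -0.2687  0.0635] gap 0.236 F [ 0.5  0.4 -0.4] j6 -1.60
toolx yaw 2.517 tilt z [ 0.006 -0.009 -1.   ]
shift units [-0.03 -0.06  0.94] =mm [-0.7 -1.5 23.5]
twist total units (tool z down => sign -) -0.05
```

```bash
python3 -m handwheel '[{"translation":[-0.04,-0.06,0.3],"twist":0,"claw":-1},{"translation":[-0.01,-0.02,0.3],"twist":0,"claw":-1},{"translation":[0,-0.02,0.2],"twist":0,"claw":-1},{"translation":[0,0,0],"twist":0,"claw":-1}]'
python3 -c "
from h import *
plan(.4818,-.2705,.038,2.523)"
```

```text
clock: 24.9
eef_pos: [0.4819, -0.2718, 0.0421]
ee_rot: [0.962, 2.981, -0.011]
force: [0.2, -0.0, -0.9]
finger_gap: 0.237
clock 24.90 tcp [ 0.4819 -0.2718  0.0421] gap 0.237 F [ 0.2 -0.  -0.9] j6 -1.61
toolx yaw 2.517 tilt z [ 0.006 -0.01  -1.   ]
shift units [0.03 0.04 0.16] =mm [0.9 1.  4.1]
twist total units (tool z down => sign -) -0.05
```

```bash
python3 -m handwheel '[{"translation":[0.03,0.03,0.1],"twist":0,"claw":-1},{"translation":[0,0,0.06],"twist":0,"claw":-1}]';  python3 -m handwheel '[{"translation":[0,0,0.05],"twist":0,"claw":-1}]'
```

```text
clock: 25.1
eef_pos: [0.4818, -0.2709, 0.038]
ee_rot: [0.962, 2.981, -0.012]
force: [0.2, -0.8, 0.7]
finger_gap: 0.237
clock: 25.2
eef_pos: [0.4819, -0.2711, 0.0374]
ee_rot: [0.962, 2.98, -0.013]
force: [-8.2, 3.5, 30.8]
finger_gap: 0.229
```

```bash
python3 -m handwheel '[{"translation":[0,0,0],"twist":0,"claw":-0.3},{"translation":[0,0,0],"twist":0,"claw":-0.2},{"translation":[0,0,0],"twist":0,"claw":-0.1},{"translation":[0,0,-0.3],"twist":0,"claw":-0.1},{"translation":[0,0,-1],"twist":0,"claw":-0.1},{"translation":[0,0,-1],"twist":0,"claw":0},{"translation":[0,0,-1],"twist":0,"claw":0},{"translation":[0,0,-0.5],"twist":0,"claw":0}]'
python3 - <<'E'
from h import *
plan(.557,.2413,.115,2.523)
im=optics.camera("wrist")[:,:,::-1]
cv2.imwrite("pics/w8.png",cv2.resize(im[90:350,190:490],None,fx=2,fy=2,interpolation=cv2.INTER_CUBIC))
im=optics.camera("top")[:,:,::-1]
cv2.imwrite("pics/t8.png",cv2.resize(im[200:335,170:310],None,fx=4,fy=4,interpolation=cv2.INTER_CUBIC))
E
```

```text
clock: 26.0
eef_pos: [0.4805, -0.2695, 0.1368]
ee_rot: [0.962, 2.982, -0.012]
force: [-0.8, 0.1, -0.1]
finger_gap: 0.503
clock 26.00 tcp [ 0.4805 -0.2695  0.1368] gap 0.503 F [-0.8  0.1 -0.1] j6 -1.60
toolx yaw 2.517 tilt z [ 0.006 -0.01  -1.   ]
shift units [ 9.47 18.37  0.69] =mm [236.7 459.2  17.3]
twist total units (tool z down => sign -) -0.05
```

View pics/w8.png

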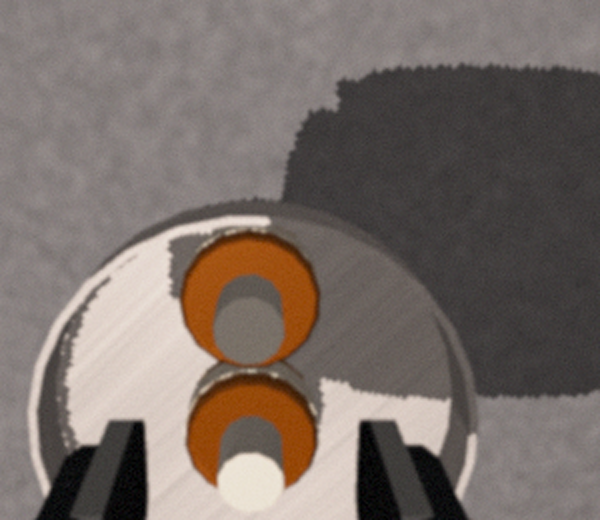

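View pics/t8.png

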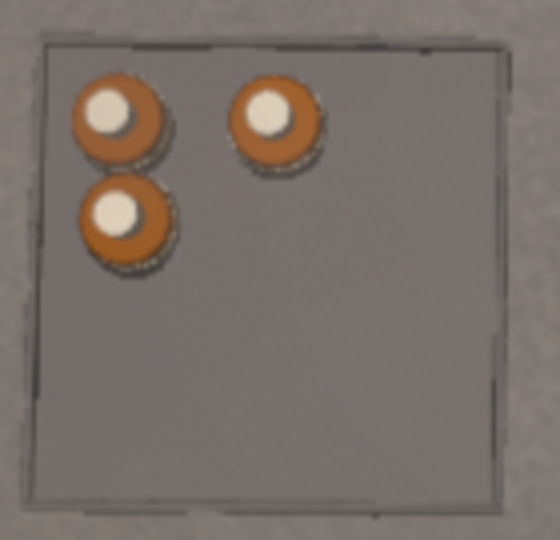

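```bash
python3 -m handwheel '[{"translation":[0.5,0.98,0],"twist":0,"claw":0},{"translation":[0.5,0.98,0],"twist":0,"claw":0},{"translation":[0.5,0.98,0],"twist":0,"claw":0},{"translation":[0.5,0.98,0],"twist":0,"claw":0},{"translation":[0.5,0.98,0],"twist":0,"claw":0},{"translation":[0.5,0.98,0],"twist":0,"claw":0},{"translation":[0.5,0.98,0],"twist":0,"claw":0},{"translation":[0.5,0.98,0],"twist":0,"claw":0},{"translation":[0.5,0.98,0],"twist":0,"claw":0},{"translation":[0.5,0.98,0],"twist":0,"claw":0}]' > /dev/null; python3 -m handwheel '[{"translation":[0.5,0.98,0],"twist":0,"claw":0},{"translation":[0.5,0.98,0],"twist":0,"claw":0},{"translation":[0.5,0.98,0],"twist":0,"claw":0},{"translation":[0.5,0.98,0],"twist":0,"claw":0},{"translation":[0.5,0.98,0],"twist":0,"claw":0},{"translation":[0.5,0.98,0],"twist":0,"claw":0},{"translation":[0.5,0.98,0],"twist":0,"claw":0},{"translation":[0.5,0.98,0],"twist":0,"claw":0},{"translation":[0.2,0.3,0],"twist":0,"claw":0},{"translation":[0,0,0],"twist":0,"claw":0}]'
python3 -c "
from h import *
plan(.557,.2413,.04,2.523)"
```

```text
clock: 28.1
eef_pos: [0.5528, 0.2485, 0.1162]
ee_rot: [-0.966, -2.982, 0.02]
force: [-0.2, 0.1, -0.4]
finger_gap: 0.497
clock 28.10 tcp [0.5528 0.2485 0.1162] gap 0.497 F [-0.2  0.1 -0.4] j6 -0.65
toolx yaw 2.515 tilt z [-0.011 -0.01  -1.   ]
shift units [-0.31 -0.09  3.05] =mm [-7.9 -2.2 76.2]
twist total units (tool z down => sign -) -0.07
```

```bash
python3 -m handwheel '[{"translation":[-0.3,-0.05,0.7],"twist":0,"claw":0},{"translation":[0.01,0.02,0.9],"twist":0,"claw":0},{"translation":[0.01,0.02,0.8],"twist":0,"claw":0},{"translation":[0,0,0.3],"twist":0,"claw":0},{"translation":[0,0,0],"twist":0,"claw":0}]'
python3 -c "
from h import *
plan(.557,.2413,.039,2.523)"
```

```text
clock: 28.6
eef_pos: [0.5568, 0.2387, 0.0459]
ee_rot: [-0.969, -2.98, 0.022]
force: [-0.0, -0.6, 0.6]
finger_gap: 0.499
clock 28.60 tcp [0.5568 0.2387 0.0459] gap 0.499 F [-0.  -0.6  0.6] j6 -0.67
toolx yaw 2.513 tilt z [-0.012 -0.011 -1.   ]
shift units [0.05 0.09 0.28] =mm [1.3 2.3 6.9]
twist total units (tool z down => sign -) -0.09
```

```bash
python3 -m handwheel '[{"translation":[0.05,0.09,0.2],"twist":0,"claw":0},{"translation":[0,0.0,0.12],"twist":0,"claw":0},{"translation":[0,0,0],"twist":0,"claw":-0.4},{"translation":[0,0,0],"twist":0,"claw":-1},{"translation":[0,0,0],"twist":0,"claw":-1},{"translation":[0,0,0],"twist":0,"claw":-1},{"translation":[0,0,0],"twist":0,"claw":-1}]'
python3 -c "
from h import *
plan(.557,.2413,.039,2.523)"
```

```text
clock: 29.3
eef_pos: [0.5584, 0.241, 0.0402]
ee_rot: [-0.971, -2.983, 0.02]
force: [0.0, 0.7, -1.2]
finger_gap: 0.235
clock 29.30 tcp [0.5584 0.241  0.0402] gap 0.235 F [ 0.   0.7 -1.2] j6 -0.66
toolx yaw 2.512 tilt z [-0.009 -0.01  -1.   ]
shift units [ 0.05 -0.02  0.05] =mm [ 1.3 -0.5  1.2]
twist total units (tool z down => sign -) -0.09
```

```bash
python3 -m handwheel '[{"translation":[0,0,-0.5],"twist":0.05,"claw":-1},{"translation":[0,0,-1],"twist":0,"claw":-1},{"translation":[0,0,-1],"twist":0,"claw":-1},{"translation":[-0.3,-0.5,-0.3],"twist":0,"claw":-1},{"translation":[-0.6,-0.98,0],"twist":0,"claw":-1},{"translation":[-0.6,-0.98,0],"twist":0,"claw":-1},{"translation":[-0.6,-0.98,0],"twist":0,"claw":-1},{"translation":[-0.6,-0.98,0],"twist":0,"claw":-1},{"translation":[-0.6,-0.98,0],"twist":0,"claw":-1},{"translation":[-0.6,-0.98,0],"twist":0,"claw":-1}]'
python3 -c "
from h import *
plan(.4604,-.2252,.115,2.523)"
```

```text
clock: 30.3
eef_pos: [0.5406, 0.048, 0.1189]
ee_rot: [-0.978, -2.983, 0.019]
force: [-0.0, -0.3, -0.3]
finger_gap: 0.238
clock 30.30 tcp [0.5406 0.048  0.1189] gap 0.238 F [-0.  -0.3 -0.3] j6 -0.99
toolx yaw 2.508 tilt z [-0.006 -0.011 -1.   ]
shift units [ -3.88 -10.71   0.29] =mm [ -97.  -267.6    7.4]
twist total units (tool z down => sign -) -0.12
```

```bash
python3 -m handwheel '[{"translation":[-0.33,-0.98,-0.03],"twist":-0.05,"claw":-1},{"translation":[-0.35,-0.98,-0.03],"twist":-0.05,"claw":-1},{"translation":[-0.35,-0.98,0],"twist":0,"claw":-1},{"translation":[-0.35,-0.98,0],"twist":0,"claw":-1},{"translation":[-0.35,-0.98,0],"twist":0,"claw":-1},{"translation":[-0.35,-0.98,0],"twist":0,"claw":-1},{"translation":[-0.35,-0.98,0],"twist":0,"claw":-1},{"translation":[-0.35,-0.98,0],"twist":0,"claw":-1},{"translation":[-0.35,-0.98,0],"twist":0,"claw":-1},{"translation":[-0.35,-0.85,0],"twist":0,"claw":-1}]' >/dev/null; python3 -m handwheel '[{"translation":[0,0,0],"twist":0,"claw":-1}]'
python3 -c "
from h import *
plan(.4604,-.2252,.04,2.523)"
```

```text
clock: 31.4
eef_pos: [0.4588, -0.2172, 0.1255]
ee_rot: [-0.972, -2.985, 0.023]
force: [0.3, 0.8, -1.0]
finger_gap: 0.235
clock 31.40 tcp [ 0.4588 -0.2172  0.1255] gap 0.235 F [ 0.3  0.8 -1. ] j6 -1.54
toolx yaw 2.512 tilt z [-0.007 -0.013 -1.   ]
shift units [-0.23 -0.17  3.42] =mm [-5.8 -4.3 85.6]
twist total units (tool z down => sign -) -0.09
```

```bash
python3 -m handwheel '[{"translation":[-0.23,-0.15,0.5],"twist":-0.05,"claw":-1},{"translation":[0,0,0.9],"twist":0,"claw":-1},{"translation":[0,0,0.3],"twist":0,"claw":-1},{"translation":[0,0,0],"twist":0,"claw":-1}]'
python3 -c "
from h import *
plan(.4604,-.2252,.04,2.523)"
```

```text
clock: 31.8
eef_pos: [0.4603, -0.2246, 0.0804]
ee_rot: [-0.963, -2.988, 0.023]
force: [0.5, 0.1, 0.5]
finger_gap: 0.237
clock 31.80 tcp [ 0.4603 -0.2246  0.0804] gap 0.237 F [0.5 0.1 0.5] j6 -1.55
toolx yaw 2.518 tilt z [-0.007 -0.013 -1.   ]
shift units [-0.01  0.01  1.62] =mm [-0.4  0.2 40.4]
twist total units (tool z down => sign -) -0.04
```

```bash
python3 -m handwheel '[{"translation":[0,0.02,0.5],"twist":0,"claw":-1},{"translation":[0,0.01,0.4],"twist":0,"claw":-1},{"translation":[0,0,0.1],"twist":0,"claw":-1},{"translation":[0,0,0],"twist":0,"claw":-1}]'
python3 -c "
from h import *
plan(.4604,-.2252,.04,2.523)"
```

```text
clock: 32.2
eef_pos: [0.4613, -0.2236, 0.0554]
ee_rot: [-0.96, -2.989, 0.023]
force: [0.4, 0.7, -0.6]
finger_gap: 0.235
clock 32.20 tcp [ 0.4613 -0.2236  0.0554] gap 0.235 F [ 0.4  0.7 -0.6] j6 -1.55
toolx yaw 2.520 tilt z [-0.007 -0.014 -1.   ]
shift units [-0.01 -0.06  0.62] =mm [-0.2 -1.6 15.5]
twist total units (tool z down => sign -) -0.02
```

```bash
python3 -m handwheel '[{"translation":[0,-0.06,0.3],"twist":0,"claw":-1},{"translation":[0,0,0.2],"twist":0,"claw":-1},{"translation":[0,0,0.1],"twist":0,"claw":-1},{"translation":[0,0,0],"twist":0,"claw":-1}]'
python3 -c "
from h import *
plan(.4604,-.2252,.038,2.523)"
```

```text
clock: 32.6
eef_pos: [0.4608, -0.2254, 0.0402]
ee_rot: [-0.96, -2.991, 0.024]
force: [0.2, -0.6, -1.2]
finger_gap: 0.234
clock 32.60 tcp [ 0.4608 -0.2254  0.0402] gap 0.234 F [ 0.2 -0.6 -1.2] j6 -1.56
toolx yaw 2.521 tilt z [-0.005 -0.014 -1.   ]
shift units [ 0.02 -0.    0.09] =mm [ 0.4 -0.   2.2]
twist total units (tool z down => sign -) -0.02
```

```bash
python3 -m handwheel '[{"translation":[0,0,0.08],"twist":0,"claw":-1},{"translation":[0,0,0.03],"twist":0,"claw":-1}]';  python3 -m handwheel '[{"translation":[0,0,0.04],"twist":0,"claw":-1}]'
```

```text
clock: 32.8
eef_pos: [0.4609, -0.2255, 0.0375]
ee_rot: [-0.96, -2.991, 0.024]
force: [0.8, 0.1, -0.6]
finger_gap: 0.234
clock: 32.9
eef_pos: [0.461, -0.2256, 0.0372]
ee_rot: [0.96, 2.991, -0.025]
force: [-7.3, 5.0, 33.6]
finger_gap: 0.232
```

```bash
python3 -m handwheel '[{"translation":[0,0,0],"twist":0,"claw":-0.3},{"translation":[0,0,0],"twist":0,"claw":-0.2},{"translation":[0,0,0],"twist":0,"claw":-0.1},{"translation":[0,0,-0.3],"twist":0,"claw":-0.1},{"translation":[0,0,-1],"twist":0,"claw":-0.1},{"translation":[0,0,-1],"twist":0,"claw":0},{"translation":[0,0,-1],"twist":0,"claw":0},{"translation":[0,0,-0.5],"twist":0,"claw":0}]'
python3 - <<'E'
from h import *
plan(.5076,.3164,.115,2.523)
im=optics.camera("wrist")[:,:,::-1]
cv2.imwrite("pics/w9.png",cv2.resize(im[60:350,180:480],None,fx=2,fy=2,interpolation=cv2.INTER_CUBIC))
im=optics.camera("top")[:,:,::-1]
cv2.imwrite("pics/t9.png",cv2.resize(im[200:335,170:310],None,fx=4,fy=4,interpolation=cv2.INTER_CUBIC))
E
```

```text
clock: 33.7
eef_pos: [0.4605, -0.2235, 0.1362]
ee_rot: [-0.959, -2.989, 0.024]
force: [1.3, -0.2, -0.0]
finger_gap: 0.505
clock 33.70 tcp [ 0.4605 -0.2235  0.1362] gap 0.505 F [ 1.3 -0.2 -0. ] j6 -1.55
toolx yaw 2.520 tilt z [-0.007 -0.014 -1.   ]
shift units [11.04 18.67  0.54] =mm [276.  466.7  13.6]
twist total units (tool z down => sign -) -0.02
```

View pics/w9.png

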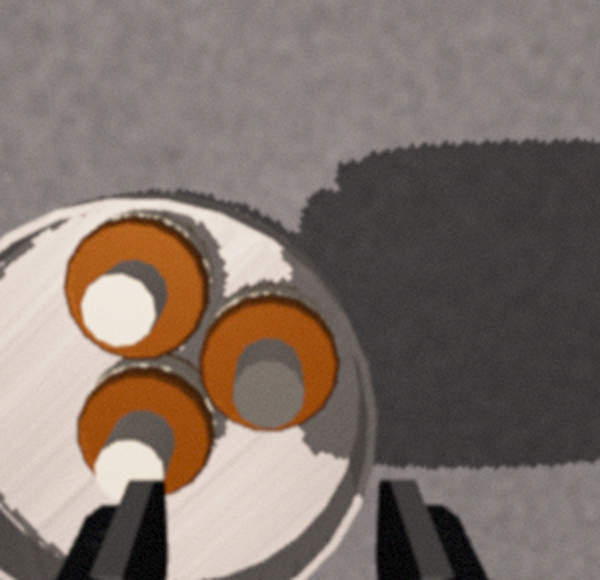

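View pics/t9.png

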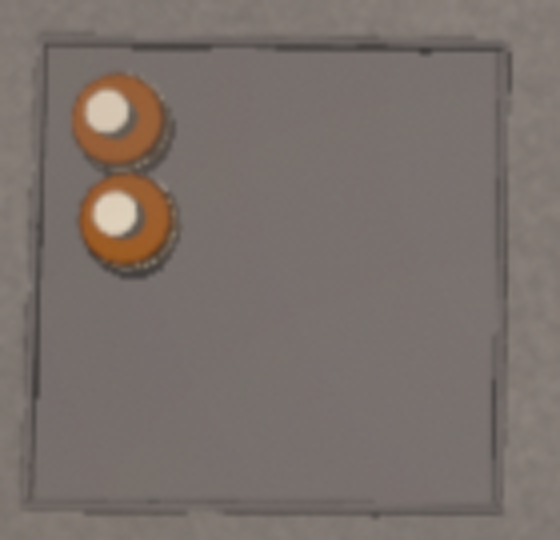

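```bash
python3 -m handwheel '[{"translation":[0.58,0.98,0],"twist":0,"claw":0},{"translation":[0.58,0.98,0],"twist":0,"claw":0},{"translation":[0.58,0.98,0],"twist":0,"claw":0},{"translation":[0.58,0.98,0],"twist":0,"claw":0},{"translation":[0.58,0.98,0],"twist":0,"claw":0},{"translation":[0.58,0.98,0],"twist":0,"claw":0},{"translation":[0.58,0.98,0],"twist":0,"claw":0},{"translation":[0.58,0.98,0],"twist":0,"claw":0},{"translation":[0.58,0.98,0],"twist":0,"claw":0},{"translation":[0.58,0.98,0],"twist":0,"claw":0}]' > /dev/null; python3 -m handwheel '[{"translation":[0.58,0.98,0],"twist":0,"claw":0},{"translation":[0.58,0.98,0],"twist":0,"claw":0},{"translation":[0.58,0.98,0],"twist":0,"claw":0},{"translation":[0.58,0.98,0],"twist":0,"claw":0},{"translation":[0.58,0.98,0],"twist":0,"claw":0},{"translation":[0.58,0.98,0],"twist":0,"claw":0},{"translation":[0.58,0.98,0],"twist":0,"claw":0},{"translation":[0.58,0.98,0],"twist":0,"claw":0},{"translation":[0.3,0.5,0],"twist":0,"claw":0},{"translation":[0,0,0],"twist":0,"claw":0}]'
python3 -c "
from h import *
plan(.5076,.3164,.04,2.523)"
```

```text
clock: 35.8
eef_pos: [0.5016, 0.3213, 0.1124]
ee_rot: [-0.959, -2.974, 0.035]
force: [-0.2, -1.3, 0.2]
finger_gap: 0.499
clock 35.80 tcp [0.5016 0.3213 0.1124] gap 0.499 F [-0.2 -1.3  0.2] j6 -0.51
toolx yaw 2.518 tilt z [-0.023 -0.016 -1.   ]
shift units [-0.34  0.06  2.89] =mm [-8.4  1.4 72.3]
twist total units (tool z down => sign -) -0.05
```

```bash
python3 -m handwheel '[{"translation":[-0.32,0.04,0.6],"twist":0,"claw":0},{"translation":[0.01,0.03,0.9],"twist":0,"claw":0},{"translation":[0.01,0.04,0.7],"twist":0,"claw":0},{"translation":[0,0.03,0.3],"twist":0,"claw":0},{"translation":[0,0,0],"twist":0,"claw":0}]'
python3 -c "
from h import *
plan(.5076,.3164,.039,2.523)"
```

```text
clock: 36.3
eef_pos: [0.5079, 0.3141, 0.0469]
ee_rot: [-0.961, -2.972, 0.038]
force: [-0.3, 0.3, 0.7]
finger_gap: 0.506
clock 36.30 tcp [0.5079 0.3141 0.0469] gap 0.506 F [-0.3  0.3  0.7] j6 -0.52
toolx yaw 2.516 tilt z [-0.024 -0.018 -1.   ]
shift units [0.06 0.07 0.31] =mm [1.5 1.9 7.9]
twist total units (tool z down => sign -) -0.06
```

```bash
python3 -m handwheel '[{"translation":[0.06,0.08,0.2],"twist":0,"claw":0},{"translation":[0,0.0,0.14],"twist":0,"claw":0},{"translation":[0,0,0],"twist":0,"claw":-0.4},{"translation":[0,0,0],"twist":0,"claw":-1},{"translation":[0,0,0],"twist":0,"claw":-1},{"translation":[0,0,0],"twist":0,"claw":-1},{"translation":[0,0,0],"twist":0,"claw":-1}]'
python3 -c "
from h import *
plan(.5076,.3164,.039,2.523)"
```

```text
clock: 37.0
eef_pos: [0.5088, 0.3164, 0.0404]
ee_rot: [-0.963, -2.974, 0.035]
force: [0.7, 0.3, -1.0]
finger_gap: 0.235
clock 37.00 tcp [0.5088 0.3164 0.0404] gap 0.235 F [ 0.7  0.3 -1. ] j6 -0.52
toolx yaw 2.516 tilt z [-0.021 -0.017 -1.   ]
shift units [ 0.04 -0.03  0.06] =mm [ 1.  -0.7  1.5]
twist total units (tool z down => sign -) -0.06
```

```bash
python3 -m handwheel '[{"translation":[0,0,-0.5],"twist":0,"claw":-1},{"translation":[0,0,-1],"twist":0,"claw":-1},{"translation":[0,0,-1],"twist":0,"claw":-1},{"translation":[-0.3,-0.5,-0.3],"twist":0,"claw":-1},{"translation":[-0.64,-0.98,0],"twist":0,"claw":-1},{"translation":[-0.64,-0.98,0],"twist":0,"claw":-1},{"translation":[-0.64,-0.98,0],"twist":0,"claw":-1},{"translation":[-0.64,-0.98,0],"twist":0,"claw":-1},{"translation":[-0.64,-0.98,0],"twist":0,"claw":-1},{"translation":[-0.64,-0.98,0],"twist":0,"claw":-1}]'
python3 -c "
from h import *
plan(.4899,-.1838,.115,2.523)"
```

```text
clock: 38.0
eef_pos: [0.4988, 0.1196, 0.1196]
ee_rot: [-0.956, -2.978, 0.035]
force: [1.3, 0.5, -0.6]
finger_gap: 0.232
clock 38.00 tcp [0.4988 0.1196 0.1196] gap 0.232 F [ 1.3  0.5 -0.6] j6 -0.86
toolx yaw 2.520 tilt z [-0.019 -0.017 -1.   ]
shift units [ -6.78 -10.07   0.4 ] =mm [-169.5 -251.6   10. ]
twist total units (tool z down => sign -) -0.02
```

```bash
python3 -m handwheel '[{"translation":[-0.64,-0.95,0],"twist":0,"claw":-1},{"translation":[-0.64,-0.95,0],"twist":0,"claw":-1},{"translation":[-0.64,-0.95,0],"twist":0,"claw":-1},{"translation":[-0.64,-0.95,0],"twist":0,"claw":-1},{"translation":[-0.64,-0.95,0],"twist":0,"claw":-1},{"translation":[-0.64,-0.95,0],"twist":0,"claw":-1},{"translation":[-0.64,-0.95,0],"twist":0,"claw":-1},{"translation":[-0.64,-0.95,0],"twist":0,"claw":-1},{"translation":[-0.64,-0.95,0],"twist":0,"claw":-1},{"translation":[-0.4,-0.6,0],"twist":0,"claw":-1}]' >/dev/null; python3 -m handwheel '[{"translation":[0,0,0],"twist":0,"claw":-1}]'
python3 -c "
from h import *
plan(.4899,-.1838,.04,2.523)"
```

```text
clock: 39.1
eef_pos: [0.4806, -0.1763, 0.1255]
ee_rot: [-0.966, -2.975, 0.039]
force: [0.6, -0.0, 0.1]
finger_gap: 0.236
clock 39.10 tcp [ 0.4806 -0.1763  0.1255] gap 0.236 F [ 0.6 -0.   0.1] j6 -1.44
toolx yaw 2.513 tilt z [-0.021 -0.019 -1.   ]
shift units [-0.5   0.07  3.42] =mm [-12.4   1.8  85.4]
twist total units (tool z down => sign -) -0.08
```

```bash
python3 -m handwheel '[{"translation":[-0.47,0.06,0.5],"twist":-0.05,"claw":-1},{"translation":[0,0.03,0.9],"twist":0,"claw":-1},{"translation":[0,0,0.3],"twist":0,"claw":-1},{"translation":[0,0,0],"twist":0,"claw":-1}]'
python3 -c "
from h import *
plan(.4899,-.1838,.04,2.523)"
```

```text
clock: 39.5
eef_pos: [0.491, -0.1817, 0.0801]
ee_rot: [-0.955, -2.978, 0.038]
force: [0.0, -0.5, -0.4]
finger_gap: 0.236
clock 39.50 tcp [ 0.491  -0.1817  0.0801] gap 0.236 F [ 0.  -0.5 -0.4] j6 -1.45
toolx yaw 2.521 tilt z [-0.021 -0.019 -1.   ]
shift units [-0.02 -0.05  1.61] =mm [-0.6 -1.2 40.1]
twist total units (tool z down => sign -) -0.02
```

```bash
python3 -m handwheel '[{"translation":[-0.02,-0.04,0.5],"twist":0,"claw":-1},{"translation":[0,0,0.4],"twist":0,"claw":-1},{"translation":[0,0,0.1],"twist":0,"claw":-1},{"translation":[0,0,0],"twist":0,"claw":-1}]'
python3 -c "
from h import *
plan(.4899,-.1838,.04,2.523)"
```

```text
clock: 39.9
eef_pos: [0.4912, -0.1821, 0.0551]
ee_rot: [-0.952, -2.98, 0.038]
force: [0.5, 1.0, -0.8]
finger_gap: 0.238
clock 39.90 tcp [ 0.4912 -0.1821  0.0551] gap 0.238 F [ 0.5  1.  -0.8] j6 -1.45
toolx yaw 2.523 tilt z [-0.02  -0.019 -1.   ]
shift units [ 0.   -0.07  0.61] =mm [ 0.  -1.7 15.1]
twist total units (tool z down => sign -) 0.0
```

```bash
python3 -m handwheel '[{"translation":[0,-0.06,0.3],"twist":0,"claw":-1},{"translation":[0,0,0.2],"twist":0,"claw":-1},{"translation":[0,0,0.1],"twist":0,"claw":-1},{"translation":[0,0,0],"twist":0,"claw":-1}]'
python3 -c "
from h import *
plan(.4899,-.1838,.038,2.523)"
```

```text
clock: 40.3
eef_pos: [0.4905, -0.1839, 0.0399]
ee_rot: [-0.952, -2.981, 0.039]
force: [-0.5, 0.8, -0.7]
finger_gap: 0.233
clock 40.30 tcp [ 0.4905 -0.1839  0.0399] gap 0.233 F [-0.5  0.8 -0.7] j6 -1.45
toolx yaw 2.524 tilt z [-0.019 -0.02  -1.   ]
shift units [ 0.02 -0.01  0.08] =mm [ 0.5 -0.2  1.9]
twist total units (tool z down => sign -) 0.0
```

```bash
python3 -m handwheel '[{"translation":[0,0,0.08],"twist":0,"claw":-1},{"translation":[0,0,0.02],"twist":0,"claw":-1}]';  python3 -m handwheel '[{"translation":[0,0,0.03],"twist":0,"claw":-1}]'
```

```text
clock: 40.5
eef_pos: [0.4906, -0.184, 0.0376]
ee_rot: [-0.952, -2.982, 0.039]
force: [-2.3, 1.7, 6.0]
finger_gap: 0.237
clock: 40.6
eef_pos: [0.4906, -0.184, 0.0375]
ee_rot: [-0.952, -2.982, 0.039]
force: [-5.2, 3.5, 22.8]
finger_gap: 0.235
```

```bash
python3 -m handwheel '[{"translation":[0,0,0],"twist":0,"claw":-0.3},{"translation":[0,0,0],"twist":0,"claw":-0.2},{"translation":[0,0,0],"twist":0,"claw":-0.1},{"translation":[0,0,-0.3],"twist":0,"claw":-0.1},{"translation":[0,0,-1],"twist":0,"claw":-0.1},{"translation":[0,0,-1],"twist":0,"claw":0},{"translation":[0,0,-1],"twist":0,"claw":0},{"translation":[0,0,-0.5],"twist":0,"claw":0}]'
python3 - <<'E'
from h import *
plan(.5585,.3205,.115,2.523)
im=optics.camera("wrist")[:,:,::-1]
cv2.imwrite("pics/w10.png",cv2.resize(im[60:350,120:480],None,fx=2,fy=2,interpolation=cv2.INTER_CUBIC))
im=optics.camera("top")[:,:,::-1]
cv2.imwrite("pics/t10.png",cv2.resize(im[200:335,170:310],None,fx=5,fy=5,interpolation=cv2.INTER_CUBIC)[:400])
E
```

```text
clock: 41.4
eef_pos: [0.4915, -0.1815, 0.1365]
ee_rot: [-0.951, -2.98, 0.038]
force: [0.0, -0.5, -0.3]
finger_gap: 0.5
clock 41.40 tcp [ 0.4915 -0.1815  0.1365] gap 0.500 F [ 0.  -0.5 -0.3] j6 -1.45
toolx yaw 2.523 tilt z [-0.02  -0.019 -1.   ]
shift units [ 9.45 17.94  0.42] =mm [236.2 448.4  10.5]
twist total units (tool z down => sign -) 0.0
```

View pics/w10.png

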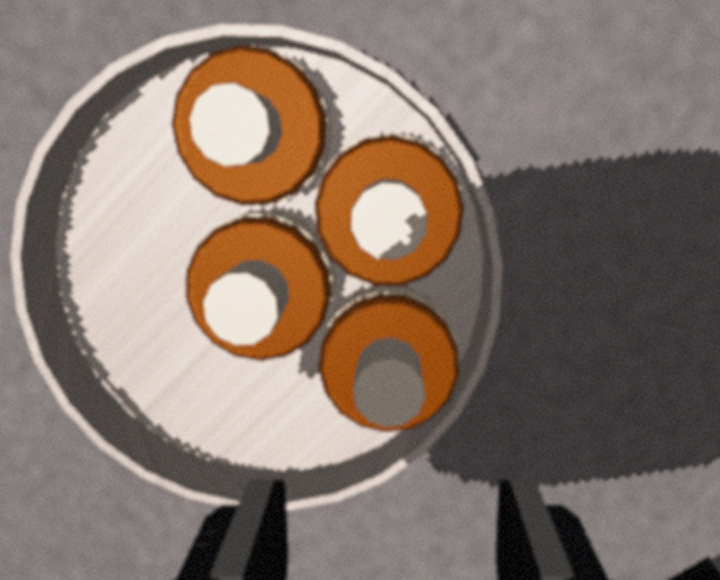

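View pics/t10.png

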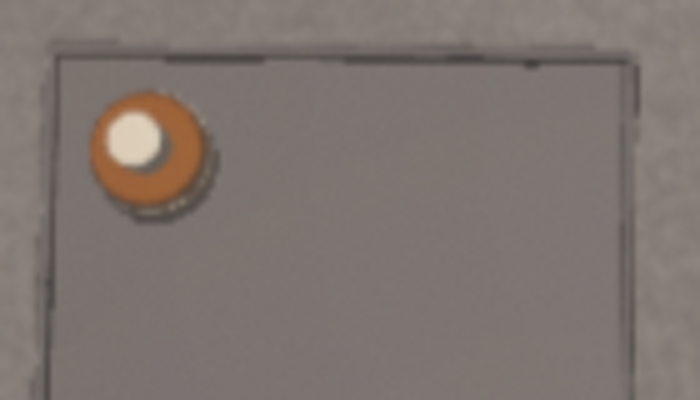

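```bash
python3 -m handwheel '[{"translation":[0.5,0.98,0],"twist":0,"claw":0},{"translation":[0.5,0.98,0],"twist":0,"claw":0},{"translation":[0.5,0.98,0],"twist":0,"claw":0},{"translation":[0.5,0.98,0],"twist":0,"claw":0},{"translation":[0.5,0.98,0],"twist":0,"claw":0},{"translation":[0.5,0.98,0],"twist":0,"claw":0},{"translation":[0.5,0.98,0],"twist":0,"claw":0},{"translation":[0.5,0.98,0],"twist":0,"claw":0},{"translation":[0.5,0.98,0],"twist":0,"claw":0},{"translation":[0.5,0.98,0],"twist":0,"claw":0}]' > /dev/null; python3 -m handwheel '[{"translation":[0.5,0.98,0],"twist":0,"claw":0},{"translation":[0.5,0.98,0],"twist":0,"claw":0},{"translation":[0.5,0.98,0],"twist":0,"claw":0},{"translation":[0.5,0.98,0],"twist":0,"claw":0},{"translation":[0.5,0.98,0],"twist":0,"claw":0},{"translation":[0.5,0.98,0],"twist":0,"claw":0},{"translation":[0.5,0.98,0],"twist":0,"claw":0},{"translation":[0.4,0.8,0],"twist":0,"claw":0},{"translation":[0,0,0],"twist":0,"claw":0},{"translation":[0,0,0],"twist":0,"claw":0}]'
python3 -c "
from h import *
plan(.5585,.3205,.04,2.523)"
```

```text
clock: 43.5
eef_pos: [0.5593, 0.3213, 0.1074]
ee_rot: [-0.95, -2.963, 0.052]
force: [-0.8, -0.4, -0.1]
finger_gap: 0.504
clock 43.50 tcp [0.5593 0.3213 0.1074] gap 0.504 F [-0.8 -0.4 -0.1] j6 -0.55
toolx yaw 2.521 tilt z [-0.038 -0.023 -0.999]
shift units [-0.04  0.06  2.7 ] =mm [-1.   1.6 67.4]
twist total units (tool z down => sign -) -0.02
```

```bash
python3 -m handwheel '[{"translation":[-0.02,0.06,0.6],"twist":0,"claw":0},{"translation":[0,0.04,0.9],"twist":0,"claw":0},{"translation":[0,0.04,0.6],"twist":0,"claw":0},{"translation":[0,0.03,0.2],"twist":0,"claw":0},{"translation":[0,0,0],"twist":0,"claw":0}]'
python3 -c "
from h import *
plan(.5585,.3205,.039,2.523)"
```

```text
clock: 44.0
eef_pos: [0.5594, 0.3188, 0.0473]
ee_rot: [-0.954, -2.961, 0.054]
force: [0.7, -0.6, 0.6]
finger_gap: 0.499
clock 44.00 tcp [0.5594 0.3188 0.0473] gap 0.499 F [ 0.7 -0.6  0.6] j6 -0.55
toolx yaw 2.518 tilt z [-0.04  -0.024 -0.999]
shift units [0.06 0.05 0.33] =mm [1.6 1.3 8.2]
twist total units (tool z down => sign -) -0.04
```

```bash
python3 -m handwheel '[{"translation":[0.06,0.06,0.2],"twist":0,"claw":0},{"translation":[0,0.0,0.14],"twist":0,"claw":0},{"translation":[0,0,0],"twist":0,"claw":-0.4},{"translation":[0,0,0],"twist":0,"claw":-1},{"translation":[0,0,0],"twist":0,"claw":-1},{"translation":[0,0,0],"twist":0,"claw":-1},{"translation":[0,0,0],"twist":0,"claw":-1}]'
python3 -c "
from h import *
plan(.5585,.3205,.039,2.523)"
```

```text
clock: 44.7
eef_pos: [0.5597, 0.3205, 0.0406]
ee_rot: [-0.956, -2.963, 0.051]
force: [0.8, 0.2, -1.0]
finger_gap: 0.235
clock 44.70 tcp [0.5597 0.3205 0.0406] gap 0.235 F [ 0.8  0.2 -1. ] j6 -0.55
toolx yaw 2.517 tilt z [-0.037 -0.023 -0.999]
shift units [ 0.04 -0.03  0.07] =mm [ 1.  -0.7  1.6]
twist total units (tool z down => sign -) -0.05
```

```bash
python3 -m handwheel '[{"translation":[0,0,-0.5],"twist":0,"claw":-1},{"translation":[0,0,-1],"twist":0,"claw":-1},{"translation":[0,0,-1],"twist":0,"claw":-1},{"translation":[-0.3,-0.5,-0.3],"twist":0,"claw":-1},{"translation":[-0.64,-0.98,0],"twist":0,"claw":-1},{"translation":[-0.64,-0.98,0],"twist":0,"claw":-1},{"translation":[-0.64,-0.98,0],"twist":0,"claw":-1},{"translation":[-0.64,-0.98,0],"twist":0,"claw":-1},{"translation":[-0.64,-0.98,0],"twist":0,"claw":-1},{"translation":[-0.64,-0.98,0],"twist":0,"claw":-1}]'
python3 -c "
from h import *
plan(.5401,-.1887,.115,2.523)"
```

```text
clock: 45.7
eef_pos: [0.5516, 0.1247, 0.1215]
ee_rot: [-0.95, -2.967, 0.051]
force: [0.3, 0.1, -0.5]
finger_gap: 0.231
clock 45.70 tcp [0.5516 0.1247 0.1215] gap 0.231 F [ 0.3  0.1 -0.5] j6 -0.86
toolx yaw 2.521 tilt z [-0.035 -0.023 -0.999]
shift units [ -6.91 -10.45   0.57] =mm [-172.9 -261.3   14.1]
twist total units (tool z down => sign -) -0.01
```

```bash
python3 -m handwheel '[{"translation":[-0.65,-0.97,0],"twist":0,"claw":-1},{"translation":[-0.65,-0.97,0],"twist":0,"claw":-1},{"translation":[-0.65,-0.97,0],"twist":0,"claw":-1},{"translation":[-0.65,-0.97,0],"twist":0,"claw":-1},{"translation":[-0.65,-0.97,0],"twist":0,"claw":-1},{"translation":[-0.65,-0.97,0],"twist":0,"claw":-1},{"translation":[-0.65,-0.97,0],"twist":0,"claw":-1},{"translation":[-0.65,-0.97,0],"twist":0,"claw":-1},{"translation":[-0.65,-0.97,0],"twist":0,"claw":-1},{"translation":[-0.3,-0.5,0],"twist":0,"claw":-1}]' >/dev/null; python3 -m handwheel '[{"translation":[0,0,0],"twist":0,"claw":-1}]'
python3 -c "
from h import *
plan(.5401,-.1887,.04,2.523)"
```

```text
clock: 46.8
eef_pos: [0.5341, -0.1727, 0.1306]
ee_rot: [-0.96, -2.963, 0.054]
force: [0.1, -0.4, 0.0]
finger_gap: 0.237
clock 46.80 tcp [ 0.5341 -0.1727  0.1306] gap 0.237 F [ 0.1 -0.4  0. ] j6 -1.38
toolx yaw 2.515 tilt z [-0.035 -0.025 -0.999]
shift units [-0.62 -0.23  3.63] =mm [-15.5  -5.7  90.7]
twist total units (tool z down => sign -) -0.07
```

```bash
python3 -m handwheel '[{"translation":[-0.58,-0.2,0.5],"twist":-0.05,"claw":-1},{"translation":[0,0.02,0.9],"twist":0,"claw":-1},{"translation":[0,0,0.4],"twist":0,"claw":-1},{"translation":[0,0,0],"twist":0,"claw":-1}]'
python3 -c "
from h import *
plan(.5401,-.1887,.04,2.523)"
```

```text
clock: 47.2
eef_pos: [0.5424, -0.1858, 0.0828]
ee_rot: [-0.948, -2.967, 0.053]
force: [0.4, -0.3, 0.0]
finger_gap: 0.232
clock 47.20 tcp [ 0.5424 -0.1858  0.0828] gap 0.232 F [ 0.4 -0.3  0. ] j6 -1.41
toolx yaw 2.523 tilt z [-0.035 -0.025 -0.999]
shift units [-0.02 -0.08  1.72] =mm [-0.4 -2.  42.9]
twist total units (tool z down => sign -) 0.0
```

```bash
python3 -m handwheel '[{"translation":[-0.02,-0.08,0.5],"twist":0,"claw":-1},{"translation":[0,0,0.4],"twist":0,"claw":-1},{"translation":[0,0,0.2],"twist":0,"claw":-1},{"translation":[0,0,0],"twist":0,"claw":-1}]'
python3 -c "
from h import *
plan(.5401,-.1887,.04,2.523)"
```

```text
clock: 47.6
eef_pos: [0.5415, -0.1878, 0.0553]
ee_rot: [-0.945, -2.969, 0.055]
force: [-2.5, -1.3, -1.9]
finger_gap: 0.236
clock 47.60 tcp [ 0.5415 -0.1878  0.0553] gap 0.236 F [-2.5 -1.3 -1.9] j6 -1.41
toolx yaw 2.525 tilt z [-0.035 -0.026 -0.999]
shift units [ 0.02 -0.04  0.62] =mm [ 0.5 -0.9 15.4]
twist total units (tool z down => sign -) 0.02
```

```bash
python3 -m handwheel '[{"translation":[0.02,-0.08,0],"twist":0,"claw":-1},{"translation":[0,0,0],"twist":0,"claw":-1}]'
python3 - <<'E'
from h import *
plan(.5401,-.1887,.04,2.523)
im=optics.camera("wrist")[:,:,::-1]
cv2.imwrite("pics/w11.png",cv2.resize(im[60:360,130:530],None,fx=2,fy=2,interpolation=cv2.INTER_CUBIC))
crop("side","s11.png",240,340,400,470,4)
E
```

```text
clock: 47.8
eef_pos: [0.5403, -0.189, 0.0561]
ee_rot: [-0.944, -2.97, 0.054]
force: [0.6, -1.2, -0.5]
finger_gap: 0.239
clock 47.80 tcp [ 0.5403 -0.189   0.0561] gap 0.239 F [ 0.6 -1.2 -0.5] j6 -1.41
toolx yaw 2.526 tilt z [-0.034 -0.026 -0.999]
shift units [0.01 0.03 0.64] =mm [ 0.1  0.7 16.1]
twist total units (tool z down => sign -) 0.02
```

View pics/w11.png

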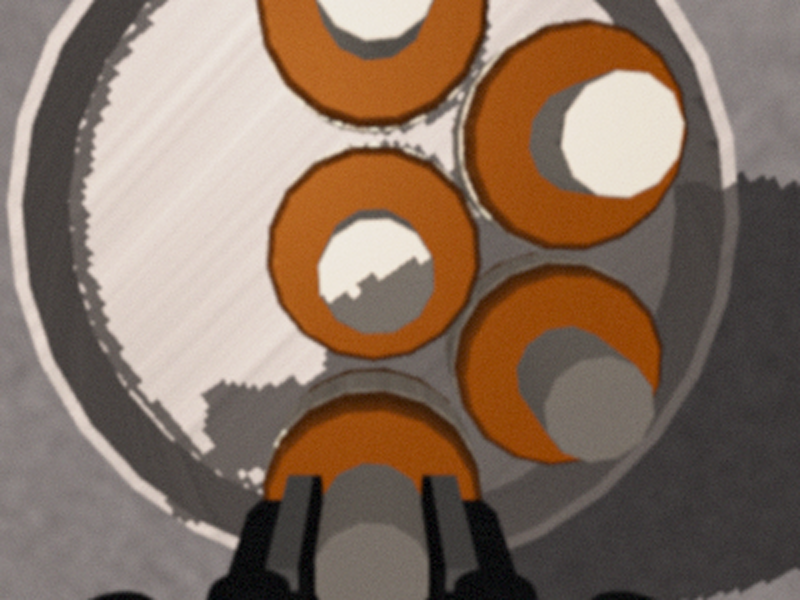

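View pics/s11.png

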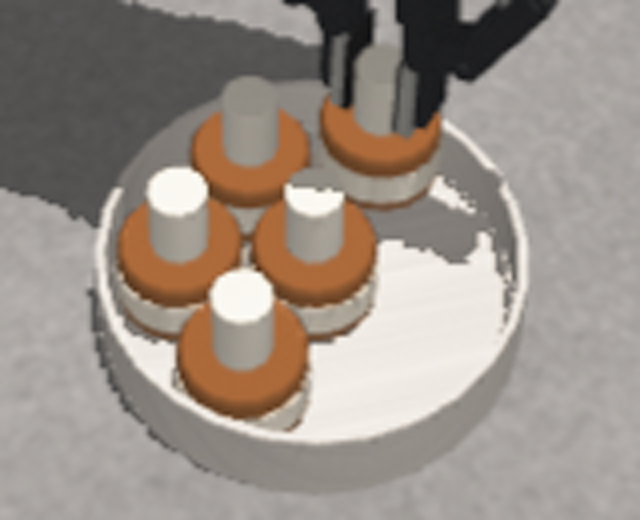

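```bash
python3 -m handwheel '[{"translation":[0,0,0.3],"twist":0,"claw":-1},{"translation":[0,0.02,0.2],"twist":0,"claw":-1},{"translation":[0,0.01,0.1],"twist":0,"claw":-1},{"translation":[0,0,0],"twist":0,"claw":-1}]'
python3 -c "
from h import *
plan(.5401,-.1892,.0385,2.523)"
```

```text
clock: 48.3
eef_pos: [0.5406, -0.1886, 0.04]
ee_rot: [-0.944, -2.971, 0.054]
force: [0.4, -0.3, -0.9]
finger_gap: 0.239
clock 48.30 tcp [ 0.5406 -0.1886  0.04  ] gap 0.239 F [ 0.4 -0.3 -0.9] j6 -1.41
toolx yaw 2.526 tilt z [-0.033 -0.026 -0.999]
shift units [ 0.   -0.03  0.06] =mm [ 0.  -0.7  1.5]
twist total units (tool z down => sign -) 0.02
```

```bash
python3 -m handwheel '[{"translation":[0,-0.02,0.06],"twist":0,"claw":-1},{"translation":[0,0,0.03],"twist":0,"claw":-1}]';  python3 -m handwheel '[{"translation":[0,0,0.03],"twist":0,"claw":-1}]'
```

```text
clock: 48.5
eef_pos: [0.5402, -0.1891, 0.0379]
ee_rot: [-0.944, -2.971, 0.054]
force: [-4.4, 2.6, 13.7]
finger_gap: 0.235
clock: 48.6
eef_pos: [0.5402, -0.1891, 0.0378]
ee_rot: [-0.944, -2.971, 0.054]
force: [-4.8, 4.7, 19.0]
finger_gap: 0.232
```

Set down. Release, rise, and move clear to look.

```bash
python3 -m handwheel '[{"translation":[0,0,0],"twist":0,"claw":-0.3},{"translation":[0,0,0],"twist":0,"claw":-0.2},{"translation":[0,0,0],"twist":0,"claw":-0.1},{"translation":[0,0,-0.3],"twist":0,"claw":-0.1},{"translation":[0,0,-1],"twist":0,"claw":-0.1},{"translation":[0,0,-1],"twist":0,"claw":0},{"translation":[0,0,-1],"twist":0,"claw":0},{"translation":[0,0,-1],"twist":0,"claw":0},{"translation":[0,0,-0.5],"twist":0,"claw":0}]'
python3 - <<'E'
from h import *
im=optics.camera("wrist")[:,:,::-1]; cv2.imwrite("pics/w12.png",im)
im=optics.camera("side")[:,:,::-1]; cv2.imwrite("pics/s12.png",im)
im=optics.camera("top")[:,:,::-1]; cv2.imwrite("pics/t12.png",im)
E
```

```text
clock: 49.5
eef_pos: [0.5433, -0.1855, 0.1632]
ee_rot: [-0.944, -2.969, 0.054]
force: [-0.2, 0.9, -0.1]
finger_gap: 0.503
```

View pics/w12.png

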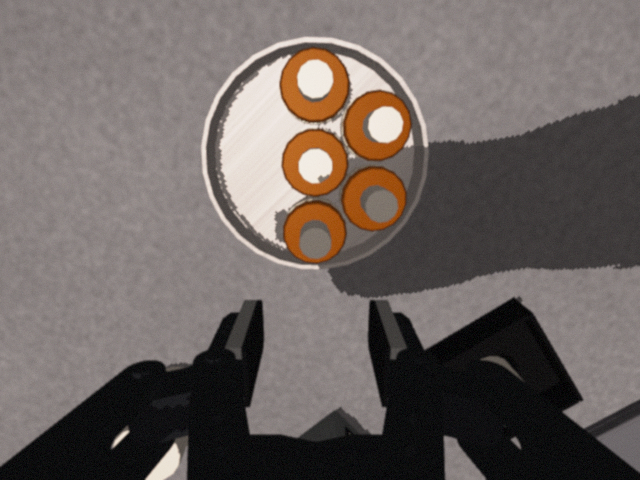

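View pics/s12.png

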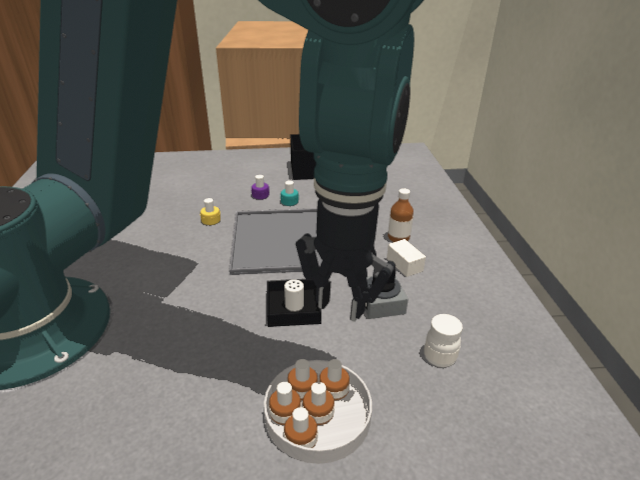

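View pics/t12.png

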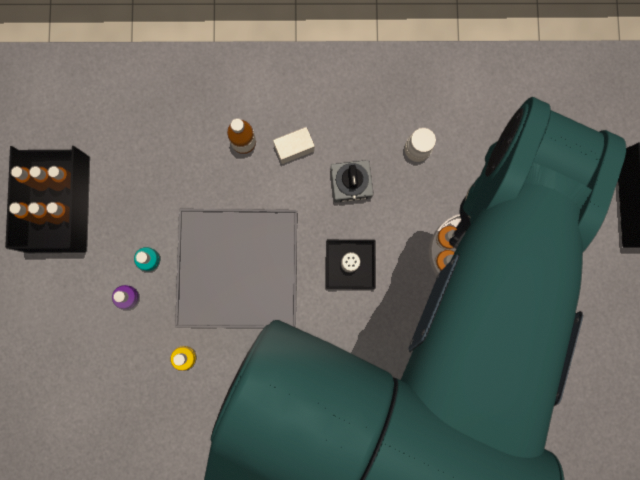

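```bash
python3 -m handwheel '[{"translation":[0.8,0.8,0],"twist":0,"claw":0},{"translation":[0.8,0.8,0],"twist":0,"claw":0},{"translation":[0.8,0.8,0],"twist":0,"claw":0},{"translation":[0.8,0.8,0],"twist":0,"claw":0},{"translation":[0.8,0.8,0],"twist":0,"claw":0},{"translation":[0.8,0.8,0],"twist":0,"claw":0},{"translation":[0.8,0.8,0],"twist":0,"claw":0},{"translation":[0.8,0.8,0],"twist":0,"claw":0},{"translation":[0.8,0.8,0],"twist":0,"claw":0},{"translation":[0.8,0.8,0],"twist":0,"claw":0}]'
python3 -m handwheel '[{"translation":[0,0,0],"twist":0,"claw":0},{"translation":[0,0,0],"twist":0,"claw":0},{"translation":[0,0,0],"twist":0,"claw":0},{"translation":[0,0,0],"twist":0,"claw":0},{"translation":[0,0,0],"twist":0,"claw":0}]'
python3 - <<'E'
from h import *
im=optics.camera("top")[:,:,::-1]
cv2.imwrite("pics/t13.png",cv2.resize(im[205:305,420:520],None,fx=6,fy=6,interpolation=cv2.INTER_CUBIC))
im=optics.camera("side")[:,:,::-1]
cv2.imwrite("pics/s13.png",cv2.resize(im[260:470,230:440],None,fx=2.8,fy=2.8,interpolation=cv2.INTER_CUBIC))
E
```

```text
clock: 50.65
eef_pos: [0.4885, 0.1009, 0.1457]
ee_rot: [-0.948, -2.951, 0.057]
force: [0.1, -0.4, -0.2]
finger_gap: 0.502
clock: 51.15
eef_pos: [0.4865, 0.1017, 0.1428]
ee_rot: [-0.944, -2.948, 0.059]
force: [-0.5, 0.2, -0.2]
finger_gap: 0.501
```

View pics/t13.png

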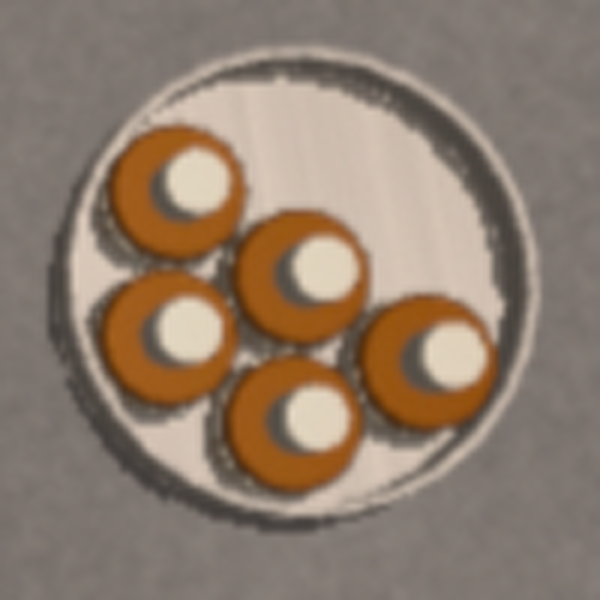

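View pics/s13.png

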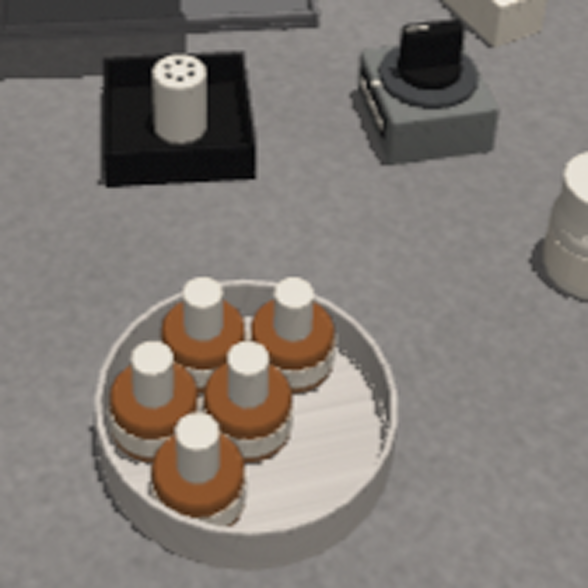

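```bash
python3 -c "
from station import sign_off
print(sign_off())"
```

```text
the job is handed in; nothing more can be done
None
```

The job is done and handed in at about 51 s of robot time:
- **Knob:** I turned it anticlockwise until the stop resisted. The wrist camera then showed its index line within about 1° of the white mark.
- **Canister:** I moved it from the tin to the returns tray. It is standing upright there.
- **Bottles:** All five from the sorting tray are in the tin, one in the middle and four beside one another in the ring. Each was lowered until it touched the floor, then released.

**Last checks:** The top and side views show all five bottles upright. The ring caps are about 49 to 51.5 mm from the middle cap. The sorting tray is empty, and the arm was clear of everything. The syrup bottle, carton, pill pot and coloured look-alikes are where they started.

**What disagreed or went off plan:**
- The top and wrist cameras differed by about 2 mm on positions. I used a compromise between them for the middle bottle and kept the ring relative to it.
- One bottle in the tray was knocked aside early on, so I measured it again before picking it up.
- The last bottle brushed something, probably the tin wall, with about 3 N on the way down. I shifted it about 1 mm inwards before setting it down.
- The gripper had tilted by about 2.5° by the last placement, but that bottle still stands upright.

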